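# Turn a tray of sandal studs backs-up

### The arm

A 6-joint arm with a two-finger parallel gripper is mounted at the origin on the work surface. World frame = base frame: x ahead of the robot, y to its left, z up, the work surface at z = 0. Lengths are in m, angles in rad, forces in N, time in s.
With the tool pointing down it reaches from about 0.325 to 0.775 m from the base axis. Payload 9.3 kg.
Tool frame: the origin (TCP) lies between the finger pads; the fingertips stand arm.tips_ahead ahead of it and the grasp point (between the pads) lies 3 mm ahead of it (arm.tips_ahead is the distance from the TCP to the fingertips, in m); z points along the fingers, y is the direction in which the jaws open and shut (so a half turn about z gives the same grasp; the last joint's range is limited). The gripper opens to 85 mm and grips with 20 to 120 N. Pads are 22 mm wide; open, the fingers measure 114 mm over their backs; the gripper's body (76 mm by 85 mm) begins 54 mm behind the grasp point. The pads swing forward as they close: fully open they stand 13 mm farther back than shut.
Start: joints at [-1.318, 0.259, 0.021, 1.334, 0, 1.418], TCP at [0.217, -0.505, 0.253] pointing down, gripper open.
Joint ranges: [-3.04, 3.04], [-0.91, 1.82], [-1.04, 1.36], [-1.92, 1.95], [-1.52, 1.45], [-3.14, 3.14]. Speed limits (rad/s): [2.22, 2.22, 2.79, 3.14, 3.14, 3.14].

### API

Orientations are given as a unit quaternion [x, y, z, w].
In Python, from station import arm, imaging gives the robot as it stands. The module is installed in compiled form; this text tells all that it offers.
- The arm moves only by the tool apply_moves, never from a script. Its argument "deltas" is a list of rows, each a list of 7 numbers: the turn, a rotation vector about the tool's x, y, z each as a share of 6 degrees, from -1 to 1, then the shift along the tool's x, y, z each as a share of 5 cm, from -1 to 1, then the opening in per cent of the stroke, from 0 (shut) to 100 (fully open). In form: [[ax, ay, az, dx, dy, dz, grip], ...]. A call has 1 to 12 rows; each row shifts and turns the commanded pose from where the row before left it, along the tool's axes as they then stand; what a row does not reach is not made up. A row lasts 1/8 s, in which the tool goes at most 62.5 mm and 10.7 degrees, less where a joint would pass 70% of its speed; a pose out of reach is approached as far as the arm can. A call with a number of a shift or a turn outside -1 to 1 is refused whole. A call with a gripper value outside its range is refused whole. The fingers move at their own pace and stop on an object; "force" is the grip in N (left out, the last holds). Time passes only in rows, so rows that do not move let the fingers close. It gives the time, the measured TCP pose, the force and the opening at its end, in the units of the state.
- arm.get_obs(): the state, without advancing time (a new reading comes with each control period).
- imaging.get_image(name): name is "scene" or "top" or "wrist"; returns the picture (480x640x3 uint8, red, green, blue); there is no depth.
- imaging.camera_model(name): a dict with "camera_matrix" (3x3 intrinsics, pixels), "xyz" and "rotation" of the camera in the world; the wrist camera has in their place "mount" (4x4, takes a point from camera to tool coordinates, whose origin is the TCP and whose axes are the flange's). Camera axes: x right, y up, looking along -z (the intrinsics and any distortion apply to the point x, -y, -z); pixel columns grow to the right and rows downward; lengths in m; the calibration is good to about 2 mm. A picture is of the moment at which its call begins: read the wrist's pose just before it. camera_model takes no time and is no camera call.
- arm.finish_job(): hands the job in, once; it reports no verdict.
The state is a dict: "time_s": time; "joint_pos": joint angles; "joint_velocities": joint speeds; "tau": joint torques, N m; "eef_pos": TCP position; "orientation": TCP orientation; "force": force on the tool from outside, world axes, zero at the start; "torque": the same for the moment, N m; "gripper_width": finger opening in m.
Only numpy, scipy, OpenCV 4.12 (cv2) and the standard library are available. Lean on these libraries where they do the work, as an engineer would, in place of code of your own. Each camera call takes 0.05 s, during which the arm holds its last target. There are 200 camera calls.

### The job

The brass sandal studs must be turned backs-up, all six at once: lay the empty tray face-down squarely on the full tray where it stands in its stand, turn the closed pair over together and set it back in the same stand, so that the studs drop into the other tray. Then lift the emptied tray off and put it in the other stand, leaving all six studs backs-up in the pockets of the tray that stays. Spill no stud, and leave the other things on the bench where they are.

Things in the scene. Friction and masses are not known exactly. Their poses are not given: they have to be found in the camera images.
- full_tray: Pale wooden tray 120 x 58 x 15 mm, about 80 g, face-up in its stand, holding six studs. Origin at the centre of the block; x along its length, down the slope; z out of the open face. 2 x 3 square pockets, 24 mm wide, 7.5 mm deep (floor at z = 0), centres at x -9.5, 17.5, 44.5, y +-13.5 mm. The upper end, x -60 to -25, is a plain block, free on both faces: grip a closed pair (30 mm thick) there.
- empty_tray: The empty tray, exactly like the other, same axes, face-down in the other stand: x down the slope, z into it. Laid face-down on the full tray its centre lies 15 mm from the other's along that one's z, plain ends together at the top of the slope. The sides can be gripped across the 58 mm width above the stand's cheeks (x below +30 mm).
- stud_1: Brass stud, 20 mm across, 12 mm high, 22 g: flat back, straight 7 mm rim, then a tapered crown. Origin at the centre of the flat back, z out through the crown. It starts crown outward in a pocket of the full tray, 4.5 mm proud of its face, with 2 mm play all round.
- stud_2: Brass stud, 20 mm across, 12 mm high, 22 g: flat back, straight 7 mm rim, then a tapered crown. Origin at the centre of the flat back, z out through the crown. It starts crown outward in a pocket of the full tray, 4.5 mm proud of its face, with 2 mm play all round.
- stud_3: Brass stud, 20 mm across, 12 mm high, 22 g: flat back, straight 7 mm rim, then a tapered crown. Origin at the centre of the flat back, z out through the crown. It starts crown outward in a pocket of the full tray, 4.5 mm proud of its face, with 2 mm play all round.
- stud_4: Brass stud, 20 mm across, 12 mm high, 22 g: flat back, straight 7 mm rim, then a tapered crown. Origin at the centre of the flat back, z out through the crown. It starts crown outward in a pocket of the full tray, 4.5 mm proud of its face, with 2 mm play all round.
- stud_5: Brass stud, 20 mm across, 12 mm high, 22 g: flat back, straight 7 mm rim, then a tapered crown. Origin at the centre of the flat back, z out through the crown. It starts crown outward in a pocket of the full tray, 4.5 mm proud of its face, with 2 mm play all round.
- stud_6: Brass stud, 20 mm across, 12 mm high, 22 g: flat back, straight 7 mm rim, then a tapered crown. Origin at the centre of the flat back, z out through the crown. It starts crown outward in a pocket of the full tray, 4.5 mm proud of its face, with 2 mm play all round.
- stand_full: Fixed dark steel stand holding the full tray. Origin on the bench, z up, x level, the way its slope runs down, away from the robot. The slope falls 50 degrees from level. The tray's lower end rests on a ledge; two cheeks, 62 mm apart inside (72 at their flared mouth), flank its lowest 26 mm and reach 27 mm out from its mid-plane. A tray let go just above the ledge slides down onto it.
- stand_full_seat (a point): Where the centre of a single tray seated in the first stand lies, 140 mm above the bench. The tray lies on a backrest 44 mm wide that runs from the ledge (60 mm down the slope from this point) to 14 mm up the slope from it; the upper 46 mm of the tray overhang freely. The post and the 130 x 90 mm base are below the backrest.
- stand_spare: The second stand, of the same form, in which the empty tray starts; same axes. It may be to the left or the right of the first, turned a little differently.
- stand_spare_seat (a point): Where the centre of a single tray seated in the second stand lies, 140 mm above the bench; ledge and backrest as in the first.
- brush: Brush lying on the bench: a bystander.
- rivet_jar: Small glass jar, 44 mm across, 50 mm high: a bystander.
- hammer: Hammer lying on the bench: a bystander.
- glue_can: Fixed can, 70 mm across, 90 mm high: a bystander.
- shoe_last: Fixed wooden shoe last, 105 mm high: a bystander.
Things that resemble listed ones, but are neither listed nor needed, are in the scene too. Leave any red look-alike of the stand_full alone.

How it is judged:
By the outcome, as a careful person would: the job done as asked, in the order asked, and still so for the second after the job is handed in, with the robot touching nothing.
It also fails if it takes over 72 s, if anything falls off the work surface, if the arm or the gripper's body presses on something with over 40 N, if the wrist force passes 120 N, or if a joint passes its speed limit or range.

## Working session

There is one attempt and no reset: what is moved stays moved. The work goes in short steps, Python scripts to look and compute and a tool call to move; the robot and the scene stay as the last step left them, time stands still between calls to the robot, and variables do not carry over. Pictures are saved under pics/ and viewed, about 8 in all and at most 12, crops included, and the job is handed in when it is done.

Besides the shell and the picture viewer there is one more tool, called as name(argument=value, ...) on one line, values as JSON. apply_moves: Moves the arm, as the interface text tells. Its arguments: {"type":"object","properties":{"deltas":{"type":"array","items":{"type":"array","items":{"type":"number"}}},"force":{"type":"number"}},"required":["deltas"]}

```bash
mkdir -p pics; python3 - <<'E'
from station import arm, imaging
import cv2, numpy as np
print(arm.get_obs(), arm.tips_ahead)
for n in ("scene","top","wrist"):
    m=imaging.camera_model(n); print(n,m)
    im=imaging.get_image(n); cv2.imwrite(f"pics/{n}0.png",im[:,:,::-1])
E
```

```text
{'time_s': 0.0, 'joint_pos': array([-1.31758919e+00,  2.59191204e-01,  2.07275676e-02,  1.33370469e+00,
       -1.91693908e-05,  1.41822729e+00]), 'joint_velocities': array([-0.00070789, -0.00032248, -0.00106244, -0.00149655,  0.00051474,
       -0.00091291]), 'tau': array([ 4.42991195e-04, -5.55642235e+01,  3.44527996e+01,  1.36111726e-02,
       -1.42185127e-04, -2.78583838e-05]), 'eef_pos': array([ 0.21704093, -0.50507177,  0.25265323]), 'orientation': array([ 9.79488486e-01,  2.01498971e-01, -4.40769163e-05, -6.84650658e-04]), 'force': array([-0.2520526 ,  0.19412645,  0.04705978]), 'torque': array([0.05763781, 0.01863876, 0.01730596]), 'gripper_width': 0.08528753945421391} 0.022
scene {'camera_matrix': array([[474.56073688,   0.        , 323.34381869],
       [  0.        , 474.56073688, 233.14925851],
       [  0.        ,   0.        ,   1.        ]]), 'xyz': array([ 1.15357151, -0.01127481,  0.74255894]), 'rotation': array([0.30210933, 0.26771347, 0.59427871, 0.69562366])}
top {'camera_matrix': array([[618.8632732 ,   0.        , 328.80517122],
       [  0.        , 618.8632732 , 246.78427052],
       [  0.        ,   0.        ,   1.        ]]), 'xyz': array([0.37660592, 0.07090988, 1.28762383]), 'rotation': array([-0.03113758,  0.02690673,  0.71156834, -0.7014107 ])}
wrist {'camera_matrix': array([[338.24114911,   0.        , 319.23421523],
       [  0.        , 338.24114911, 234.36843134],
       [  0.        ,   0.        ,   1.        ]]), 'mount': array([[-1.06873376e-04,  9.64927441e-01,  2.62516709e-01,
         6.71107538e-02],
       [ 9.99998829e-01, -2.97619535e-04,  1.50106448e-03,
        -5.38143527e-04],
       [ 1.52654841e-03,  2.62516562e-01, -9.64926279e-01,
        -1.19697552e-01],
       [ 0.00000000e+00,  0.00000000e+00,  0.00000000e+00,
         1.00000000e+00]])}
```

View pics/scene0.png

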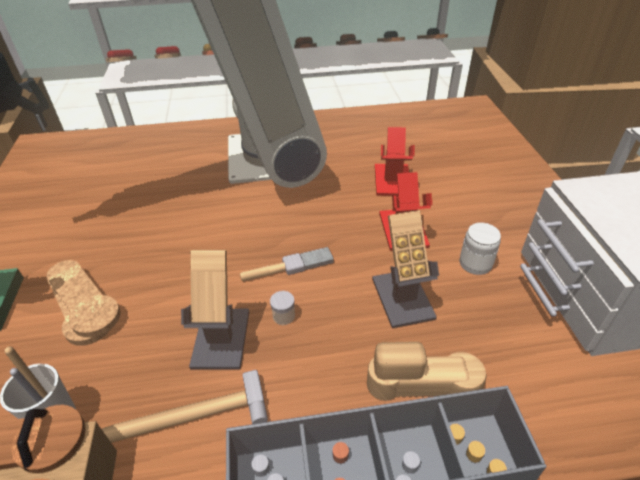

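View pics/top0.png

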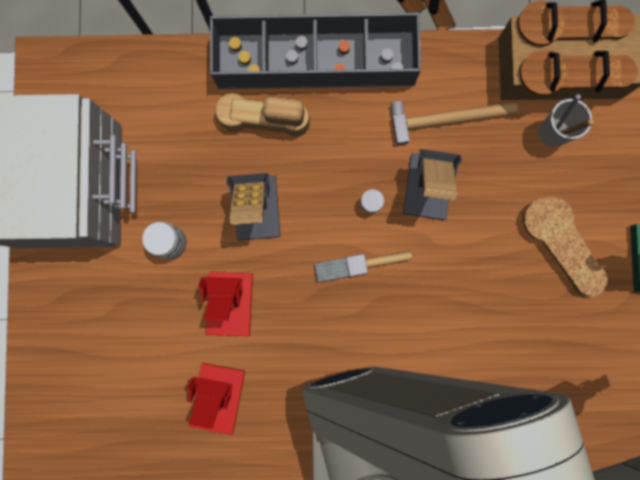

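The full tray (six brass studs) is at scene (410,248) and top (248,200), in the dark stand. The empty tray is at scene (208,287) and top (438,178), in the other dark stand. These could be mistaken for the stands or trays: the red stands at top (222,300) and (212,400), scene (407,205) and (396,150); the shoe last at top (262,113); the cork sole at top (570,250). I choose the dark stands and check them in one close crop.

```bash
cat > h.py <<'E'
import numpy as np, cv2
from scipy.spatial.transform import Rotation as R
from station import arm, imaging
def cam(n, obs=None):
    m=imaging.camera_model(n); K=m["camera_matrix"]
    if n=="wrist":
        T=np.eye(4); T[:3,:3]=R.from_quat(obs["orientation"]).as_matrix(); T[:3,3]=obs["eef_pos"]
        T=T@m["mount"]; return K,T[:3,:3],T[:3,3]
    return K,R.from_quat(m["rotation"]).as_matrix(),np.array(m["xyz"])
F=np.diag([1.,-1,-1])
def ray(c,uv):
    K,Rm,t=c; d=np.linalg.solve(K,np.array([uv[0],uv[1],1.])); d=Rm@(F@d); return t,d/np.linalg.norm(d)
def onz(c,uv,z):
    t,d=ray(c,uv); return t+d*(z-t[2])/d[2]
def proj(c,P):
    K,Rm,t=c; p=K@(F@(Rm.T@(np.asarray(P)-t))); return p[:2]/p[2]
def tri(c1,u1,c2,u2):
    t1,d1=ray(c1,u1);t2,d2=ray(c2,u2)
    s=np.linalg.lstsq(np.stack([d1,-d2],1),t2-t1,rcond=None)[0]
    a,b=t1+s[0]*d1,t2+s[1]*d2
    return (a+b)/2,np.linalg.norm(a-b)
S50,C50=np.sin(np.radians(50)),np.cos(np.radians(50))
def trayR(yaw): # columns x down slope, y, z out
    x=np.array([C50*np.cos(yaw),C50*np.sin(yaw),-S50]); z=np.array([S50*np.cos(yaw),S50*np.sin(yaw),C50])
    return np.stack([x,np.cross(z,x),z],1)
def grab(n,name):
    im=imaging.get_image(n)[:,:,::-1].copy(); cv2.imwrite(f"pics/{name}.png",im); return im
E
python3 - <<'E'
from h import *
s=cv2.imread("pics/scene0.png");t=cv2.imread("pics/top0.png")
def crop(im,x,y,w=80,h=60): return cv2.resize(im[y:y+h,x:x+w],(400,300),interpolation=cv2.INTER_CUBIC)
m=np.vstack([np.hstack([crop(s,370,205,100,75),crop(s,160,243,100,75)]),np.hstack([crop(t,208,170),crop(t,398,145)])])
cv2.imwrite("pics/m1.png",m)
for n,im in(("scene",s),("top",t)):
    hsv=cv2.cvtColor(im,cv2.COLOR_BGR2HSV)
    for x,y in ((410,225),(208,262)) if n=="scene" else ((250,215),(440,180)): print(n,hsv[y,x],hsv[y+6,x+25])
E
```

```text
scene [ 15 103 208] [ 12 137 145]
scene [ 17  98 231] [ 13 135 189]
top [ 16 116 160] [117  23  99]
top [ 16 118 156] [ 12 160 158]
```

View pics/m1.png

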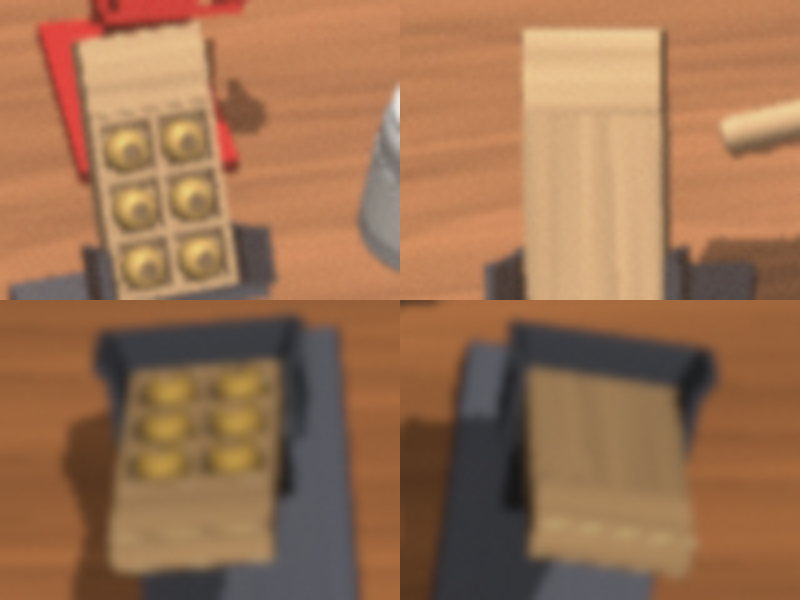

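The close crop confirms it. Both dark stands hold pale trays: the left one has six crown-up studs (scene 389–430, 211–280), and the other has its plain back out (scene 190–226, from row 250). Now I work out the poses from the corners.

```bash
python3 - <<'E'
from h import *
s=cam("scene");t=cam("top")
D={"full":dict(s=[(389.5,215.5),(420.5,211),(429.5,277),(399.5,279.7)],t=[(231,217),(262.4,215),(264.6,182),(234,185)]),
"empty":dict(s=[(190.5,250.5),(225.5,250.5)],t=[(424.4,188.6),(457,193),(454,161.4),(423,158.6)])}
zu,zl=.140+.06*S50+.0075*C50,.140-.06*S50+.0075*C50
for k,d in D.items():
    for cn,c,p in (("s",s,d["s"]),("t",t,d["t"])):
        P=np.array([onz(c,q,z) for q,z in zip(p,(zu,zu,zl,zl))]); print(k,cn,P.round(4).tolist())
        for a in range(0,len(P),2):
            v=P[a]-P[a+1]; y=np.degrees(np.arctan2(v[0],-v[1])); print("  w",np.linalg.norm(v).round(4),"across ang",y.round(1),"mid",((P[a]+P[a+1])/2).round(4))
    # triangulate, scene left = y-?
    for q in range(2):
        for r in range(2): 
            X,e=tri(s,d["s"][q],t,d["t"][r])
            if e<.01: print("tri",q,r,X.round(4),round(e,4))
E
```

```text
full s [[0.528, 0.1964, 0.1908], [0.525, 0.2547, 0.1908], [0.6039, 0.259, 0.0989], [0.6015, 0.2035, 0.0989]]
  w 0.0584 across ang 2.9 mid [0.5265 0.2256 0.1908]
  w 0.0555 across ang 177.5 mid [0.6027 0.2313 0.0989]
full t [[0.5229, 0.2509, 0.1908], [0.5256, 0.1947, 0.1908], [0.6028, 0.2005, 0.0989], [0.5978, 0.26, 0.0989]]
  w 0.0562 across ang -177.2 mid [0.5243 0.2228 0.1908]
  w 0.0598 across ang 4.8 mid [0.6003 0.2303 0.0989]
tri 0 1 [0.5261 0.1959 0.1892] 0.0021
tri 1 0 [0.5236 0.2531 0.1896] 0.0042
empty s [[0.5607, -0.1526, 0.1908], [0.5703, -0.0948, 0.1908]]
  w 0.0586 across ang -9.4 mid [ 0.5655 -0.1237  0.1908]
empty t [[0.5689, -0.0958, 0.1908], [0.5601, -0.1538, 0.1908], [0.6377, -0.1687, 0.0989], [0.6442, -0.1086, 0.0989]]
  w 0.0587 across ang 171.3 mid [ 0.5645 -0.1248  0.1908]
  w 0.0605 across ang -6.1 mid [ 0.6409 -0.1387  0.0989]
tri 0 1 [ 0.5601 -0.1533  0.1903] 0.0011
tri 1 0 [ 0.5691 -0.0955  0.1897] 0.0009
```

```bash
cat >> h.py <<'E'
FULL=(np.array([.5578,.2272,.140]),np.radians(3.5)); SPARE=(np.array([.5973,-.1306,.140]),np.radians(-9.5))
def target(st,off,roll=0):
    "TCP pose with the grasp point at off (m, seat axes), fingers down the slope; roll deg about tool z; 0 = jaws across the width"
    p,yaw=st; T=trayR(yaw); Rt=np.stack([-T[:,2],T[:,1],T[:,0]],1)@R.from_euler('z',roll,degrees=True).as_matrix()
    return p+T@np.array(off,float)-.003*Rt[:,2],Rt
def plan(tp,tR,N=None,obs=None):
    o=obs or arm.get_obs(); p0=o["eef_pos"]; R0=R.from_quat(o["orientation"])
    rv=(R0.inv()*R.from_matrix(tR)).as_rotvec(); d=tp-p0
    ang=np.degrees(np.linalg.norm(rv))
    if N is None: N=int(max(np.ceil(ang/5.5),np.ceil(np.linalg.norm(d)/.03),1))
    A=sum((R0*R.from_rotvec(rv*k/N)).as_matrix() for k in range(N)); dp=np.linalg.solve(A,d)
    row=np.r_[np.degrees(rv)/N/6,dp/.05]; P=[p0]
    for k in range(N): P.append(P[-1]+(R0*R.from_rotvec(rv*k/N)).as_matrix()@dp)
    print("N",N,"ang %.1f dist %.4f"%(ang,np.linalg.norm(d)),"row",row.round(3).tolist()); print("  path",np.array(P)[::max(1,N//5)].round(3).tolist())
def here(st):
    o=arm.get_obs(); T=trayR(st[1]); Rm=R.from_quat(o["orientation"]).as_matrix()
    print("t",o["time_s"],"grasp in seat mm",(1e3*T.T@(o["eef_pos"]+.003*Rm[:,2]-st[0])).round(1),"toolz",(T.T@Rm[:,2]).round(3),"tooly",(T.T@Rm[:,1]).round(3),"w",round(o["gripper_width"],4),"f",o["force"].round(1),"q",o["joint_pos"].round(2))
E
python3 -c "
from h import *
plan(*target(SPARE,(-.15,0,.005)))
plan(np.array([.40,-.25,.30]),R.from_quat(arm.get_obs()['orientation']).as_matrix())
"
```

```text
N 28 ang 149.3 dist 0.4844 row [-0.302, -0.089, -0.831, 0.35, 0.292, -0.074]
  path [[0.217, -0.505, 0.253], [0.329, -0.517, 0.273], [0.434, -0.477, 0.294], [0.512, -0.394, 0.306], [0.548, -0.285, 0.303], [0.534, -0.173, 0.282]]
N 11 ang 0.0 dist 0.3175 row [-0.0, 0.0, -0.0, 0.489, -0.295, -0.085]
  path [[0.217, -0.505, 0.253], [0.25, -0.459, 0.261], [0.284, -0.412, 0.27], [0.317, -0.366, 0.279], [0.35, -0.32, 0.287], [0.383, -0.273, 0.296]]
```

apply_moves(deltas=[[-0.302,-0.089,-0.831,0.35,0.292,-0.074,100],[-0.302,-0.089,-0.831,0.35,0.292,-0.074,100],[-0.302,-0.089,-0.831,0.35,0.292,-0.074,100],[-0.302,-0.089,-0.831,0.35,0.292,-0.074,100],[-0.302,-0.089,-0.831,0.35,0.292,-0.074,100],[-0.302,-0.089,-0.831,0.35,0.292,-0.074,100],[-0.302,-0.089,-0.831,0.35,0.292,-0.074,100],[-0.302,-0.089,-0.831,0.35,0.292,-0.074,100],[-0.302,-0.089,-0.831,0.35,0.292,-0.074,100],[-0.302,-0.089,-0.831,0.35,0.292,-0.074,100],[-0.302,-0.089,-0.831,0.35,0.292,-0.074,100],[-0.302,-0.089,-0.831,0.35,0.292,-0.074,100]])

```text
time_s: 1.65
eef_pos: [0.4705, -0.4478, 0.3]
orientation: [0.73, 0.657, -0.016, 0.187]
force: [0.6, -0.6, 0.0]
gripper_width: 0.0858
```

```bash
python3 -c "
from h import *
here(SPARE); plan(*target(SPARE,(-.15,0,.005)))"
```

```text
t 1.65 grasp in seat mm [-166.6 -334.6   46. ] toolz [ 0.885 -0.253 -0.392] tooly [0.425 0.094 0.9  ] w 0.0858 f [ 0.6 -0.6  0. ] q [-0.88  0.19 -0.02  0.98 -0.01  0.79]
N 16 ang 85.1 dist 0.3368 row [-0.302, -0.089, -0.829, 0.349, 0.291, -0.074]
  path [[0.471, -0.448, 0.3], [0.513, -0.394, 0.306], [0.539, -0.33, 0.306], [0.549, -0.262, 0.3], [0.541, -0.195, 0.287], [0.516, -0.133, 0.268]]
```

Tracking is exact, so I continue.

apply_moves(deltas=[[-0.302,-0.089,-0.829,0.349,0.291,-0.074,100],[-0.302,-0.089,-0.829,0.349,0.291,-0.074,100],[-0.302,-0.089,-0.829,0.349,0.291,-0.074,100],[-0.302,-0.089,-0.829,0.349,0.291,-0.074,100],[-0.302,-0.089,-0.829,0.349,0.291,-0.074,100],[-0.302,-0.089,-0.829,0.349,0.291,-0.074,100],[-0.302,-0.089,-0.829,0.349,0.291,-0.074,100],[-0.302,-0.089,-0.829,0.349,0.291,-0.074,100],[-0.302,-0.089,-0.829,0.349,0.291,-0.074,100],[-0.302,-0.089,-0.829,0.349,0.291,-0.074,100],[-0.302,-0.089,-0.829,0.349,0.291,-0.074,100],[-0.302,-0.089,-0.829,0.349,0.291,-0.074,100]])

```text
time_s: 3.15
eef_pos: [0.5403, -0.1948, 0.2874]
orientation: [0.26, 0.912, -0.026, 0.317]
force: [0.5, 0.1, -0.5]
gripper_width: 0.0852
```

apply_moves(deltas=[[-0.302,-0.089,-0.829,0.349,0.291,-0.074,100],[-0.302,-0.089,-0.829,0.349,0.291,-0.074,100],[-0.302,-0.089,-0.829,0.349,0.291,-0.074,100],[-0.302,-0.089,-0.829,0.349,0.291,-0.074,100],[0,0,0,0,0,0,100]])

```text
time_s: 3.78
eef_pos: [0.5032, -0.1152, 0.2602]
orientation: [0.079, 0.937, -0.028, 0.34]
force: [0.4, -0.1, 0.3]
gripper_width: 0.0854
```

```bash
python3 -c "
from h import *
here(SPARE); o=arm.get_obs(); grab('wrist','w1'); c=cam('wrist',o)
p,y=SPARE; T=trayR(y)
for q in ((-60,29,-7.5),(-60,-29,-7.5),(-60,29,7.5),(-60,-29,7.5)): print(q,proj(c,p+T@(np.array(q)/1e3)).round(1))
plan(*target(SPARE,(-.15,0,.005)),N=1)"
```

```text
t 3.775 grasp in seat mm [-150.3   -0.3    4.2] toolz [ 1.    -0.    -0.001] tooly [0.    1.    0.003] w 0.0854 f [ 0.4 -0.1  0.3] q [-0.5  -0.17 -0.64  0.43  0.21 -0.26]
(-60, 29, -7.5) [362.7 230.2]
(-60, -29, -7.5) [273.6 230.5]
(-60, 29, 7.5) [362.1 252.1]
(-60, -29, 7.5) [274.5 252.5]
N 1 ang 0.2 dist 0.0011 row [-0.013, -0.002, -0.037, 0.01, 0.019, 0.007]
  path [[0.504, -0.116, 0.261], [0.504, -0.115, 0.26]]
```

View pics/w1.png

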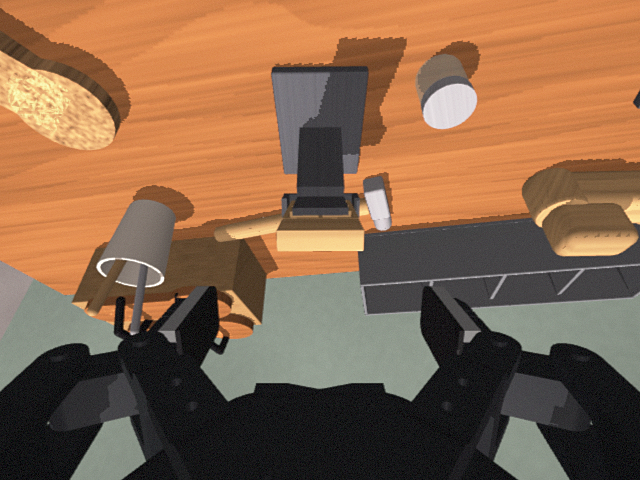

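The wrist picture shows the tray's upper end squarely between the fingers, face corners about (277,231)–(364,252), matching the prediction within 3 px. I check it and the yaw numerically.

```bash
python3 - <<'E'
from h import *
im=cv2.imread("pics/w1.png"); o=arm.get_obs(); c=cam("wrist",o)
hsv=cv2.cvtColor(im,cv2.COLOR_BGR2HSV)
print([hsv[242,x].tolist() for x in (268,272,275,277,279,300,340,360,362,364,366,368,372)])
print([hsv[y,320].tolist() for y in range(220,258,3)])
# edges of end face by gradient along row 242 / base edges rows
g=cv2.GaussianBlur(im,(3,3),0).astype(float)
for y in (236,242,247):
    d=np.abs(np.diff(g[y],axis=0)).sum(1); print(y,[int(i) for i in np.argsort(d[260:380])[::-1][:6]+260])
b=(hsv[:,:,1]<70)&(hsv[:,:,2]<140); b[:, :240]=0;b[:,400:]=0
for y in (75,90,105,120,160):
    xs=np.where(b[y,255:385])[0]+255; L,Rr=xs.min(),xs.max(); print(y,L,Rr,onz(c,(L,y),.006).round(4),onz(c,(Rr,y),.006).round(4))
E
```

```text
[[12, 161, 227], [12, 157, 228], [13, 168, 227], [19, 105, 245], [19, 108, 246], [19, 111, 248], [20, 107, 248], [20, 103, 250], [19, 110, 254], [10, 77, 96], [90, 14, 74], [135, 7, 74], [30, 8, 68]]
[[14, 121, 95], [13, 121, 103], [15, 120, 108], [17, 124, 107], [17, 118, 238], [17, 114, 238], [18, 111, 245], [19, 108, 248], [19, 107, 248], [19, 109, 247], [19, 105, 253], [12, 161, 222], [12, 161, 218]]
236 [363, 364, 362, 276, 260, 277]
242 [363, 362, 364, 263, 264, 276]
247 [363, 362, 364, 266, 276, 265]
75 272 367 [ 0.5431 -0.1659  0.006 ] [ 0.5583 -0.0781  0.006 ]
90 274 365 [ 0.5582 -0.1683  0.006 ] [ 0.5733 -0.0809  0.006 ]
105 276 364 [ 0.5745 -0.1709  0.006 ] [ 0.5898 -0.0829  0.006 ]
120 278 362 [ 0.5922 -0.1737  0.006 ] [ 0.6075 -0.0861  0.006 ]
160 283 358 [ 0.6478 -0.1829  0.006 ] [ 0.6632 -0.0946  0.006 ]
```

```bash
sed -i 's/^FULL=.*/FULL=(np.array([.5578,.2272,.140]),np.radians(3.5)); SPARE=(np.array([.5977,-.1295,.140]),np.radians(-9.1))/' h.py; python3 -c "
from h import *
here(SPARE);plan(*target(SPARE,(-.033,0,.005)),N=5)"
```

```text
t 3.825 grasp in seat mm [-150.5   -1.4    5.3] toolz [ 1.    -0.006 -0.   ] tooly [0.006 1.    0.009] w 0.0855 f [ 0.9 -0.6 -0.1] q [-0.5  -0.17 -0.64  0.43  0.21 -0.26]
N 5 ang 0.6 dist 0.1175 row [-0.011, -0.0, -0.018, 0.001, 0.007, 0.47]
  path [[0.504, -0.116, 0.261], [0.519, -0.118, 0.243], [0.534, -0.12, 0.225], [0.549, -0.122, 0.207], [0.564, -0.124, 0.189], [0.579, -0.126, 0.171]]
```

apply_moves(deltas=[[-0.011,0,-0.018,0.001,0.007,0.47,100],[-0.011,0,-0.018,0.001,0.007,0.47,100],[-0.011,0,-0.018,0.001,0.007,0.47,100],[-0.011,0,-0.018,0.001,0.007,0.47,100],[-0.011,0,-0.018,0.001,0.007,0.47,100],[0,0,0,0,0,0,50],[0,0,0,0,0,0,50],[0,0,0,0,0,0,50],[0,0,0,0,0,0,50],[0,0,0,0,0,0,50]], force=40)

```text
time_s: 5.08
eef_pos: [0.5788, -0.1266, 0.1713]
orientation: [0.074, 0.937, -0.027, 0.341]
force: [0.3, 0.5, -1.6]
gripper_width: 0.0574
```

```bash
python3 -c "
from h import *
here(SPARE);plan(*target(SPARE,(-.078,0,.005)),N=3);plan(*target(SPARE,(-.133,0,.005)),N=3)
for n,st in (('F',FULL),):
  print(n,target(st,(-.15,0,.06))[0])
plan(*target(FULL,(-.12,0,.07)))"
```

```text
t 5.075 grasp in seat mm [-33.2  -0.1   5.5] toolz [1.    0.    0.001] tooly [-0.     1.    -0.001] w 0.0574 f [ 0.3  0.5 -1.6] q [-0.44  0.06 -0.7   0.14  0.18 -0.22]
N 3 ang 0.1 dist 0.0448 row [0.0, 0.002, 0.004, 0.003, 0.001, -0.298]
  path [[0.579, -0.127, 0.171], [0.569, -0.125, 0.183], [0.56, -0.123, 0.194], [0.55, -0.122, 0.205]]
N 3 ang 0.1 dist 0.0998 row [0.0, 0.002, 0.004, 0.003, 0.001, -0.665]
  path [[0.579, -0.127, 0.171], [0.558, -0.123, 0.197], [0.536, -0.12, 0.222], [0.515, -0.116, 0.247]]
F [0.50551387 0.22400204 0.29577206]
N 13 ang 12.5 dist 0.3713 row [-0.104, 0.0, -0.123, -0.029, 0.538, -0.193]
  path [[0.579, -0.127, 0.171], [0.577, -0.072, 0.188], [0.573, -0.017, 0.204], [0.567, 0.037, 0.221], [0.559, 0.091, 0.238], [0.55, 0.145, 0.254], [0.539, 0.199, 0.271]]
```

apply_moves(deltas=[[0,0,0,-0.04,0,0,50],[0,0,0,-0.02,0,-0.4,50],[0,0,0,0,0,-0.5,50],[0,0,0,0,0,-0.6,50],[0,0,0,0,0,-0.6,50]])

```text
time_s: 5.7
eef_pos: [0.5139, -0.116, 0.2539]
orientation: [0.074, 0.937, -0.027, 0.341]
force: [-0.0, 0.6, -0.9]
gripper_width: 0.0576
```

```bash
python3 -c "
from h import *
here(SPARE)
plan(*target(FULL,(-.15,0,.07)),N=12)"
```

```text
t 5.7 grasp in seat mm [-138.8    0.     8.2] toolz [ 1.  0. -0.] tooly [-0.     1.    -0.001] w 0.0576 f [-0.   0.6 -0.9] q [-0.49 -0.15 -0.64  0.41  0.21 -0.26]
N 12 ang 12.5 dist 0.3439 row [-0.112, -0.0, -0.133, -0.026, 0.568, -0.084]
  path [[0.514, -0.116, 0.254], [0.519, -0.059, 0.262], [0.522, -0.003, 0.27], [0.523, 0.054, 0.278], [0.522, 0.111, 0.286], [0.518, 0.168, 0.294], [0.513, 0.224, 0.302]]
```

apply_moves(deltas=[[-0.112,0,-0.133,-0.026,0.568,-0.084,50],[-0.112,0,-0.133,-0.026,0.568,-0.084,50],[-0.112,0,-0.133,-0.026,0.568,-0.084,50],[-0.112,0,-0.133,-0.026,0.568,-0.084,50],[-0.112,0,-0.133,-0.026,0.568,-0.084,50],[-0.112,0,-0.133,-0.026,0.568,-0.084,50],[-0.112,0,-0.133,-0.026,0.568,-0.084,50],[-0.112,0,-0.133,-0.026,0.568,-0.084,50],[-0.112,0,-0.133,-0.026,0.568,-0.084,50],[-0.112,0,-0.133,-0.026,0.568,-0.084,50],[-0.112,0,-0.133,-0.026,0.568,-0.084,50],[-0.112,0,-0.133,-0.026,0.568,-0.084,50]])

```text
time_s: 7.2
eef_pos: [0.5135, 0.2255, 0.3019]
orientation: [-0.029, 0.939, 0.011, 0.342]
force: [-0.3, 0.3, -0.7]
gripper_width: 0.0577
```

apply_moves(deltas=[[0,0,0,0,0,0,50],[0,0,0,0,0,0,50]])

```text
time_s: 7.45
eef_pos: [0.5135, 0.2244, 0.3014]
orientation: [-0.029, 0.939, 0.01, 0.342]
force: [0.6, 0.5, -0.7]
gripper_width: 0.0576
```

```bash
python3 - <<'E'
from h import *
here(FULL); o=arm.get_obs(); im=grab('wrist','w2'); c=cam('wrist',o)
p,y=FULL; T=trayR(y)
for q in ((-60,29,-7.5),(-60,-29,-7.5),(-60,29,7.5),(-60,-29,7.5)): print(q,proj(c,p+T@(np.array(q)/1e3)).round(1))
hsv=cv2.cvtColor(im,cv2.COLOR_BGR2HSV)
m=((hsv[:,:,0]>14)&(hsv[:,:,0]<26)&(hsv[:,:,1]>80)&(hsv[:,:,1]<130)&(hsv[:,:,2]>170)).astype(np.uint8)
n,l,s,_=cv2.connectedComponentsWithStats(m)
print([s[i].tolist() for i in range(1,n) if s[i,4]>300])
b=(hsv[:,:,1]<70)&(hsv[:,:,2]<140)
cx=int(proj(c,[p[0],p[1],0])[0])
for z in (1,):
  for dx in (-.05,-.035,-.02,-.005,.01):
    Q=p+np.array([np.cos(y),np.sin(y),0])*dx; Q[2]=.006; u,v=proj(c,Q).round().astype(int)
    if 0<=v<480:
        xs=np.where(b[v,u-60:u+60])[0]+u-60
        if len(xs): print(dx,v,xs.min(),xs.max(),onz(c,(xs.min(),v),.006).round(4),onz(c,(xs.max(),v),.006).round(4))
E
```

```text
t 7.45 grasp in seat mm [-1.492e+02 -1.000e-01  6.970e+01] toolz [ 1.    -0.    -0.001] tooly [ 0.  1. -0.] w 0.0576 f [ 0.6  0.5 -0.7] q [ 0.35 -0.09 -0.47  0.52 -0.19  0.23]
(-60, 29, -7.5) [366.5 124. ]
(-60, -29, -7.5) [269.2 124.1]
(-60, 29, 7.5) [365.6 149.9]
(-60, -29, 7.5) [270.2 150. ]
[[272, 124, 95, 26, 1695], [0, 170, 84, 16, 915], [289, 198, 77, 29, 1580], [233, 222, 41, 22, 662], [231, 319, 179, 39, 5905]]
-0.035 11 271 368 [0.5254 0.182  0.006 ] [0.5201 0.2706 0.006 ]
-0.02 29 273 367 [0.5408 0.1831 0.006 ] [0.5354 0.2724 0.006 ]
-0.005 45 275 365 [0.5555 0.1843 0.006 ] [0.5501 0.273  0.006 ]
0.01 60 277 364 [0.5704 0.1857 0.006 ] [0.565  0.2746 0.006 ]
```

View pics/w2.png

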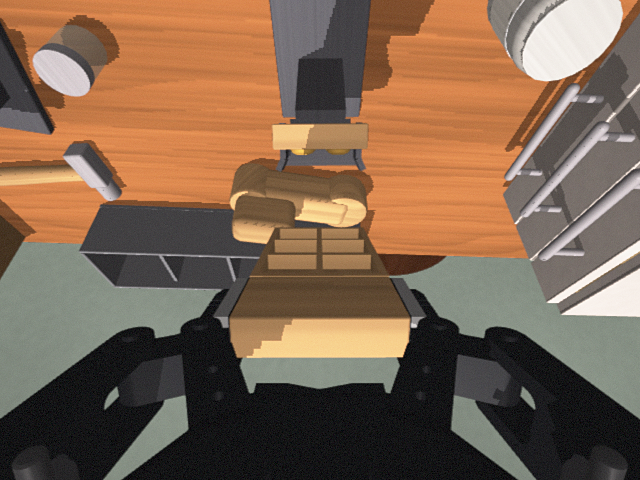

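The picture shows the full tray's end face at (272–367, 124–150), the held tray with its pockets facing down at (231–410, 319–358), and the base edges. These shift the first stand by about +1.5 mm in y and put its yaw at 4.6°.

```bash
sed -i 's/^FULL=(np.array(\[.5578,.2272,.140\]),np.radians(3.5))/FULL=(np.array([.5578,.2288,.140]),np.radians(4.6))/' h.py; python3 -c "
from h import *
here(FULL);plan(*target(FULL,(-.040,0,.055)),N=5)"
```

```text
t 7.5 grasp in seat mm [-149.2   -1.2   69.7] toolz [ 1.    -0.013 -0.001] tooly [0.013 1.    0.015] w 0.0579 f [-0.4 -0.3 -1.4] q [ 0.35 -0.09 -0.47  0.52 -0.19  0.23]
N 5 ang 1.1 dist 0.1102 row [-0.025, -0.001, -0.028, 0.059, 0.008, 0.437]
  path [[0.514, 0.224, 0.301], [0.525, 0.225, 0.283], [0.537, 0.226, 0.264], [0.549, 0.227, 0.246], [0.561, 0.229, 0.227], [0.572, 0.23, 0.208]]
```

apply_moves(deltas=[[-0.025,0,-0.028,0.059,0.008,0.437,50],[-0.025,0,-0.028,0.059,0.008,0.437,50],[-0.025,0,-0.028,0.059,0.008,0.437,50],[-0.025,0,-0.028,0.059,0.008,0.437,50],[-0.025,0,-0.028,0.059,0.008,0.437,50],[0,0,0,0,0,0,50]])

```text
time_s: 8.25
eef_pos: [0.5722, 0.2293, 0.2066]
orientation: [-0.037, 0.94, 0.013, 0.34]
force: [0.4, -0.1, -0.2]
gripper_width: 0.0577
```

```bash
python3 - <<'E'
from h import *
here(FULL); o=arm.get_obs(); im=grab('wrist','w3'); s=grab('scene','s3'); c=cam('wrist',o)
p,y=FULL; T=trayR(y)
for q in ((-60,29,-7.5),(-60,-29,-7.5),(-60,29,7.5),(-60,-29,7.5)): print(q,proj(c,p+T@(np.array(q)/1e3)).round(1))
a=cv2.resize(im[100:400,120:520],(800,600))
cv2.imwrite('pics/m3.png',np.hstack([cv2.resize(im[60:360,170:470],(400,400)),cv2.resize(s[190:310,350:470],(400,400),interpolation=cv2.INTER_CUBIC)]))
plan(*target(FULL,(-.039,0,.024)),N=3)
E
```

```text
t 8.25 grasp in seat mm [-38.8  -0.6  53.9] toolz [ 1.    -0.001 -0.003] tooly [0.001 1.    0.001] w 0.0577 f [ 0.4 -0.1 -0.2] q [ 0.31  0.08 -0.57  0.25 -0.15  0.18]
(-60, 29, -7.5) [417.  160.5]
(-60, -29, -7.5) [219.6 160.9]
(-60, 29, 7.5) [413.4 210.7]
(-60, -29, 7.5) [223.5 211.1]
N 3 ang 0.1 dist 0.0314 row [-0.001, -0.001, -0.002, 0.209, 0.0, 0.009]
  path [[0.572, 0.23, 0.209], [0.565, 0.229, 0.202], [0.557, 0.229, 0.195], [0.549, 0.228, 0.188]]
```

View pics/m3.png

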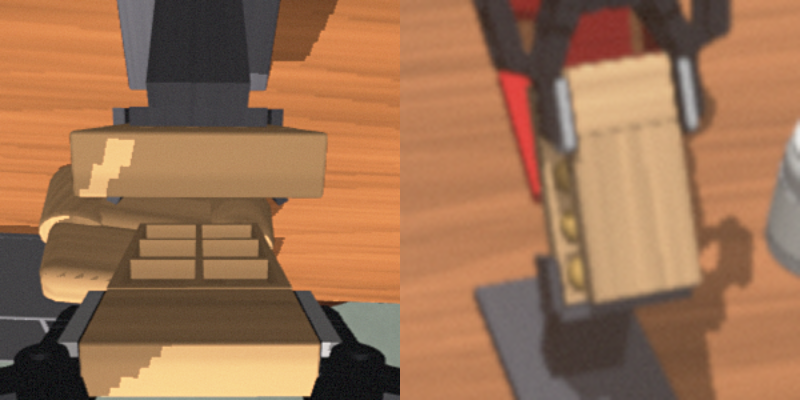

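Left crop: the full tray's end face is above, about (224–415, 157–207) in the full picture, and the held tray's end is below at (230–410, 318–358). Right crop: the held tray hovers square over the studs, which show only because of the slanted view. I measure the relative offset directly in tool coordinates and check the noise in the pose readings.

```bash
python3 - <<'E'
from h import *
for i in range(6):
    o=arm.get_obs(); print(o["eef_pos"].round(4),o["orientation"].round(4)); im=imaging.get_image("wrist")
im=im[:,:,::-1].copy()
g=cv2.GaussianBlur(im,(3,3),0).astype(float)
def edge(line,a,b):
    d=np.abs(np.diff(line,axis=0)).sum(1)[a:b]; i=int(d.argmax()); 
    w=d[max(0,i-1):i+2]; return a+max(0,i-1)+(w*np.arange(len(w))).sum()/w.sum()+.5
print("full end L/R"); 
for y in (165,175,185,195,203): print(y,edge(g[y],212,240),edge(g[y],400,428))
print("full top/bottom", [(x,edge(g[:,x],145,170),edge(g[:,x],195,220)) for x in (290,320,350,390)])
print("held L/R"); 
for y in (325,335,345,352): print(y,edge(g[y],222,242),edge(g[y],398,420))
print("held top/bottom", [(x,edge(g[:,x],305,330),edge(g[:,x],345,370)) for x in (250,290,350,390)])
E
```

```text
[0.5723 0.2299 0.2088] [-0.0373  0.939   0.0138  0.3415]
[0.5724 0.2302 0.2093] [-0.0374  0.9389  0.0139  0.342 ]
[0.5724 0.2303 0.2096] [-0.0376  0.9388  0.014   0.3422]
[0.5723 0.2305 0.2096] [-0.0376  0.9387  0.0141  0.3423]
[0.5723 0.2306 0.2096] [-0.0377  0.9387  0.0142  0.3423]
[0.5723 0.2306 0.2095] [-0.0378  0.9387  0.0142  0.3423]
full end L/R
165 219.4558823529412 410.241935483871
175 220.3448275862069 409.4342105263158
185 221.59022556390977 408.32142857142856
195 233.27215189873417 407.4298245614035
203 224.3235294117647 425.35714285714283
full top/bottom [(290, np.float64(152.56849315068493), np.float64(200.50763358778627)), (320, np.float64(152.62328767123287), np.float64(200.4923076923077)), (350, np.float64(153.42253521126761), np.float64(200.5390625)), (390, np.float64(150.53067484662577), np.float64(201.33561643835617))]
held L/R
325 222.692 416.67153996101365
335 230.28136200716847 408.5183908045977
345 232.38679245283018 406.4010101010101
352 234.57716049382717 403.68562874251495
held top/bottom [(250, np.float64(318.37931034482756), np.float64(356.6931818181818)), (290, np.float64(317.55128205128204), np.float64(357.28823529411767)), (350, np.float64(318.38663967611336), np.float64(357.3187134502924)), (390, np.float64(318.3617886178862), np.float64(356.7432432432432))]
```

apply_moves(deltas=[[0,0,0,0,-0.026,0.09,50],[0,0,0,0.2,0,0,50],[0,0,0,0.2,0,0,50],[0,0,0,0.16,0,0,50],[0,0,0,0,0,0,50],[0,0,0,0,0,0,50],[0,0,0,0,0,0,50]])

```text
time_s: 9.52
eef_pos: [0.5542, 0.2278, 0.1873]
orientation: [-0.038, 0.939, 0.014, 0.342]
force: [0.5, -0.9, -0.1]
gripper_width: 0.0575
```

```bash
python3 - <<'E'
from h import *
here(FULL)
im=grab('wrist','w4'); 
g=cv2.GaussianBlur(im,(3,3),0).astype(float)
def edge(line,a,b):
    d=np.abs(np.diff(line,axis=0)).sum(1)[a:b]; i=int(d.argmax()); 
    w=d[max(0,i-1):i+2]; return round(a+max(0,i-1)+(w*np.arange(len(w))).sum()/w.sum()+.5,1)
for y in range(240,356,8): print(y,edge(g[y],205,245),edge(g[y],395,435))
here(FULL)
cv2.imwrite('pics/m4.png',cv2.resize(im[180:400,180:460],(700,550)))
E
```

```text
t 9.525 grasp in seat mm [-35.6  -0.7  27.6] toolz [1.    0.001 0.   ] tooly [-0.001  1.     0.   ] w 0.0575 f [ 0.5 -0.9 -0.1] q [ 0.32  0.07 -0.64  0.18 -0.15  0.18]
240 232.3 404.7
248 222.4 411.8
256 207.7 412.4
264 206.0 411.3
272 227.5 411.3
280 228.4 409.7
288 228.6 408.5
296 213.6 424.6
304 208.4 429.8
312 214.6 434.3
320 219.5 418.6
328 229.4 409.3
336 229.7 408.5
344 231.7 406.6
352 234.6 403.7
t 9.575 grasp in seat mm [-35.6  -0.7  27.6] toolz [1.    0.001 0.   ] tooly [-0.001  1.     0.   ] w 0.0578 f [ 0.2 -0.7 -1.2] q [ 0.32  0.07 -0.64  0.18 -0.15  0.18]
```

View pics/m4.png

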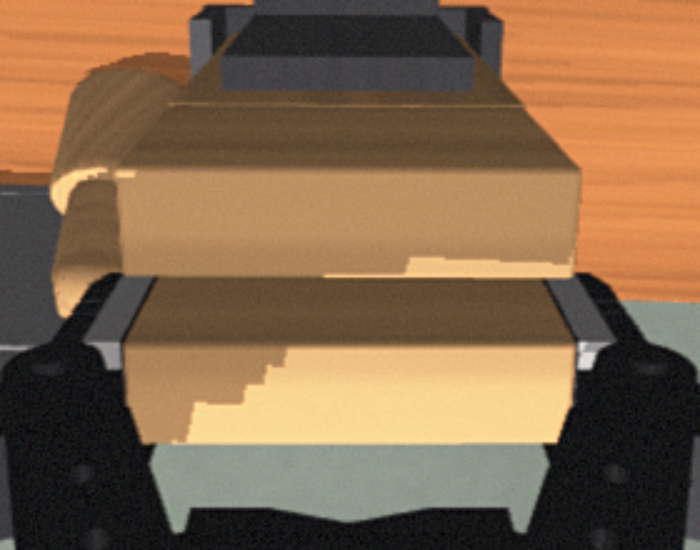

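The crop shows both trays centred at column 319 and parallel, with about 8 mm to close and the held tray about 3 mm above the ledge position. I close the gap.

apply_moves(deltas=[[0,0,0,0.08,0,0,50],[0,0,0,0.06,0,0,50],[0,0,0,0.02,0,0,50],[0,0,0,0,0,0,50],[0,0,0,0,0,0,50]])

```text
time_s: 10.2
eef_pos: [0.5487, 0.2274, 0.1829]
orientation: [-0.037, 0.939, 0.014, 0.343]
force: [5.8, 1.3, 1.4]
gripper_width: 0.0573
```

```bash
python3 -c "
from h import *
here(FULL)"
```

```text
t 10.2 grasp in seat mm [-35.8  -0.7  20.6] toolz [1.    0.    0.002] tooly [-0.     1.     0.001] w 0.0573 f [5.8 1.3 1.4] q [ 0.32  0.07 -0.66  0.16 -0.15  0.19]
```

apply_moves(deltas=[[0,0,0,0,0,0.03,50],[0,0,0,0,0,0,50],[0,0,0,0,0,0,90],[0,0,0,0,0,0,90],[0,0,0,0,0,0,90],[0,0,0,0,0,0,90]])

```text
time_s: 10.95
eef_pos: [0.5485, 0.2273, 0.1804]
orientation: [-0.038, 0.939, 0.014, 0.341]
force: [-0.3, -0.5, -0.5]
gripper_width: 0.0772
```

apply_moves(deltas=[[0,0,0,0,0,-0.4,90],[0,0,0,0,0,-0.5,90],[0,0,0,0,0,-0.5,90],[0,0,0,0,0,-0.5,90],[0,0,0,0,0,-0.4,90],[0,0,0,0,0,0,90],[0,0,0,0,0,0,90]])

```text
time_s: 11.82
eef_pos: [0.4752, 0.2213, 0.2682]
orientation: [-0.038, 0.939, 0.014, 0.341]
force: [0.5, -0.6, -0.2]
gripper_width: 0.0769
```

```bash
python3 - <<'E'
from h import *
here(FULL); im=grab('wrist','w5'); s=grab('scene','s5'); t=grab('top','t5')
o=arm.get_obs(); c=cam('wrist',o); p,y=FULL; T=trayR(y)
for q in ((-60,29,-7.5),(-60,-29,-7.5),(-60,29,22.5),(-60,-29,22.5)): print(q,proj(c,p+T@(np.array(q)/1e3)).round(1))
cv2.imwrite('pics/m5.png',np.hstack([cv2.resize(im[120:360,200:440],(400,400)),cv2.resize(s[190:310,350:470],(400,400),interpolation=cv2.INTER_CUBIC)]))
E
```

```text
t 11.825 grasp in seat mm [-148.5   -0.8   18.9] toolz [ 1.     0.    -0.001] tooly [-0.  1. -0.] w 0.0769 f [ 0.5 -0.6 -0.2] q [ 0.37 -0.14 -0.6   0.43 -0.19  0.23]
(-60, 29, -7.5) [365.  208.8]
(-60, -29, -7.5) [273.4 208.9]
(-60, 29, 22.5) [363.4 253.8]
(-60, -29, 22.5) [275. 254.]
```

View pics/m5.png

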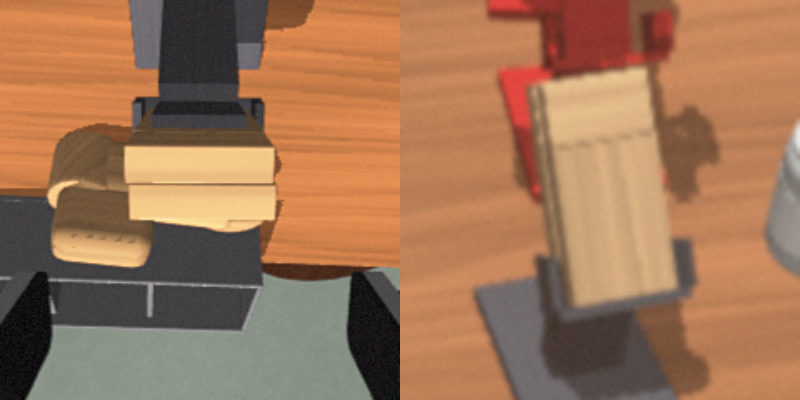

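Both trays are seated: the end faces stack flush at rows 208 and 252 with a single seam, offset about 1 mm sideways. Next I roll 90° and grip the plain end through its thickness.

```bash
python3 -c "
from h import *
plan(*target(FULL,(-.148,.0007,.0068),90),N=16)
plan(*target(FULL,(-.148,.0007,.0068),-90),N=16)"
```

```text
N 16 ang 90.0 dist 0.0120 row [-0.001, -0.001, 0.938, 0.014, -0.009, 0.0]
  path [[0.475, 0.221, 0.268], [0.474, 0.22, 0.266], [0.472, 0.219, 0.265], [0.47, 0.219, 0.263], [0.468, 0.22, 0.262], [0.467, 0.222, 0.26]]
N 16 ang 90.0 dist 0.0120 row [0.001, -0.001, -0.937, 0.011, 0.013, 0.0]
  path [[0.475, 0.221, 0.268], [0.474, 0.223, 0.267], [0.472, 0.224, 0.265], [0.47, 0.224, 0.264], [0.468, 0.224, 0.262], [0.467, 0.223, 0.26]]
```

apply_moves(deltas=[[0,0,0.938,0.014,-0.009,0,65],[0,0,0.938,0.014,-0.009,0,65],[0,0,0.938,0.014,-0.009,0,65],[0,0,0.938,0.014,-0.009,0,65],[0,0,0.938,0.014,-0.009,0,65],[0,0,0.938,0.014,-0.009,0,65],[0,0,0.938,0.014,-0.009,0,65],[0,0,0.938,0.014,-0.009,0,65],[0,0,0.938,0.014,-0.009,0,65],[0,0,0.938,0.014,-0.009,0,65],[0,0,0.938,0.014,-0.009,0,65],[0,0,0.938,0.014,-0.009,0,65]])

```text
time_s: 13.48
eef_pos: [0.4681, 0.2204, 0.262]
orientation: [0.492, 0.801, 0.201, 0.276]
force: [0.3, 0.2, -0.4]
gripper_width: 0.0557
```

apply_moves(deltas=[[0,0,0.938,0.014,-0.009,0,65],[0,0,0.938,0.014,-0.009,0,65],[0,0,0.938,0.014,-0.009,0,65],[0,0,0.938,0.014,-0.009,0,65],[0,0,0,0,0,0,65],[0,0,0,0,0,0,65],[0,0,0,0,0,0,65]])

```text
time_s: 14.35
eef_pos: [0.466, 0.2226, 0.2611]
orientation: [0.637, 0.691, 0.251, 0.232]
force: [-0.4, 0.1, -0.0]
gripper_width: 0.0555
```

```bash
python3 -c "
from h import *
here(FULL)
plan(*target(FULL,(-.148,.0007,.0068),90),N=1)
plan(*target(FULL,(-.040,.0007,.0068),90),N=6)"
```

```text
t 14.35 grasp in seat mm [-148.9    1.2    7.3] toolz [ 1.     0.    -0.001] tooly [0.001 0.    1.   ] w 0.0555 f [-0.4  0.1 -0. ] q [ 0.39 -0.14 -0.62  0.42 -0.19  1.81]
N 1 ang 0.0 dist 0.0012 row [-0.005, -0.004, 0.003, -0.009, -0.01, 0.018]
  path [[0.466, 0.223, 0.261], [0.466, 0.222, 0.26]]
N 6 ang 0.0 dist 0.1089 row [-0.001, -0.001, 0.001, -0.002, -0.002, 0.363]
  path [[0.466, 0.223, 0.261], [0.478, 0.223, 0.247], [0.489, 0.224, 0.233], [0.501, 0.225, 0.219], [0.512, 0.226, 0.205], [0.524, 0.227, 0.191], [0.535, 0.228, 0.177]]
```

apply_moves(deltas=[[0,0,0,-0.002,-0.002,0.363,65],[0,0,0,-0.002,-0.002,0.363,65],[0,0,0,-0.002,-0.002,0.363,65],[0,0,0,-0.002,-0.002,0.363,65],[0,0,0,-0.002,-0.002,0.363,65],[0,0,0,-0.002,-0.002,0.363,65],[0,0,0,0,0,0,65],[0,0,0,0,0,0,65]])

```text
time_s: 15.35
eef_pos: [0.5351, 0.2277, 0.1777]
orientation: [0.637, 0.691, 0.251, 0.232]
force: [0.1, 0.2, 0.3]
gripper_width: 0.0557
```

```bash
python3 - <<'E'
from h import *
here(FULL)
im=grab('wrist','w6'); s=grab('scene','s6')
cv2.imwrite('pics/m6.png',np.hstack([cv2.resize(im,(533,400)),cv2.resize(s[180:310,360:447],(267,400),interpolation=cv2.INTER_CUBIC)]))
E
```

```text
t 15.35 grasp in seat mm [-40.5   0.7   6.8] toolz [ 1.     0.001 -0.   ] tooly [ 0.    -0.001  1.   ] w 0.0557 f [0.1 0.2 0.3] q [ 0.33  0.05 -0.68  0.15 -0.16  1.77]
```

View pics/m6.png

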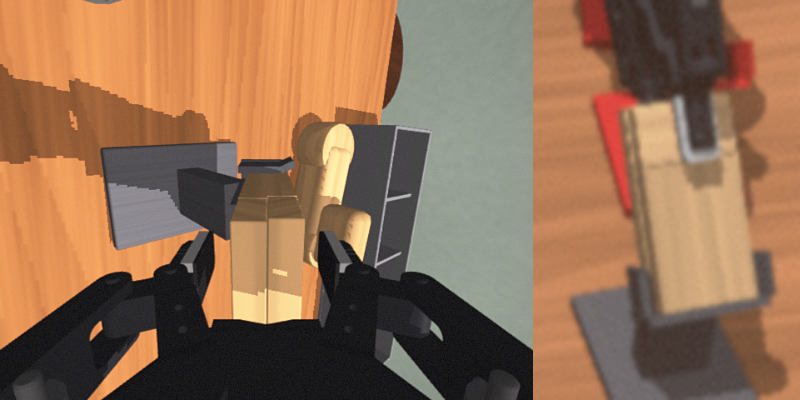

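The pair sits centrally between the pads, with its seam at crop column 267 and the pads at 210 and 325. I grip it.

apply_moves(deltas=[[0,0,0,0,0,0,45],[0,0,0,0,0,0,20],[0,0,0,0,0,0,20],[0,0,0,0,0,0,20],[0,0,0,0,0,0,20],[0,0,0,0,0,0,20]], force=80)

```text
time_s: 16.2
eef_pos: [0.5352, 0.2278, 0.1783]
orientation: [0.637, 0.69, 0.252, 0.232]
force: [-4.6, -0.5, 5.6]
gripper_width: 0.0292
```

```bash
python3 -c "
from h import *
here(FULL)"
```

```text
t 16.2 grasp in seat mm [-40.8   0.8   7.3] toolz [1.    0.001 0.001] tooly [-0.001 -0.001  1.   ] w 0.0292 f [-4.6 -0.5  5.6] q [ 0.33  0.05 -0.68  0.15 -0.16  1.77]
```

apply_moves(deltas=[[0,0,0,0,0.03,-0.05,20],[0,0,0,0,0.03,-0.2,20],[0,0,0,0,0,-0.4,20],[0,0,0,0,0,-0.5,20],[0,0,0,0,0,-0.5,20],[0,0,0,0,0,-0.5,20],[0,0,0,0,0,-0.3,20],[0,0,0,0,0,0,20],[0,0,0,0,0,0,20]])

```text
time_s: 17.32
eef_pos: [0.4589, 0.2214, 0.2727]
orientation: [0.638, 0.691, 0.251, 0.231]
force: [0.1, -0.8, -2.2]
gripper_width: 0.0289
```

```bash
python3 -c "
from h import *
here(FULL)
T=target(FULL,(-.163,.0006,.012),0);plan(*T,N=18)"
```

```text
t 17.325 grasp in seat mm [-162.4    0.5    9.3] toolz [ 1.     0.    -0.001] tooly [ 0.001 -0.001  1.   ] w 0.0289 f [ 0.1 -0.8 -2.2] q [ 0.39 -0.16 -0.6   0.46 -0.2   1.81]
N 18 ang 90.0 dist 0.0027 row [-0.0, -0.001, -0.834, -0.002, 0.002, -0.001]
  path [[0.459, 0.221, 0.273], [0.459, 0.221, 0.273], [0.459, 0.221, 0.273], [0.46, 0.221, 0.274], [0.46, 0.221, 0.274], [0.46, 0.221, 0.275], [0.461, 0.222, 0.275]]
```

apply_moves(deltas=[[0,0,-0.4,0,0,0,20],[0,0,-0.8,0,0,0,20],[0,0,-0.85,0,0,0,20],[0,0,-0.85,0,0,0,20],[0,0,-0.85,0,0,0,20],[0,0,-0.85,0,0,0,20],[0,0,-0.85,0,0,0,20],[0,0,-0.85,0,0,0,20],[0,0,-0.85,0,0,0,20],[0,0,-0.85,0,0,0,20],[0,0,-0.85,0,0,0,20],[0,0,-0.85,0,0,0,20]])

```text
time_s: 18.82
eef_pos: [0.4592, 0.2213, 0.272]
orientation: [0.22, 0.914, 0.106, 0.324]
force: [0.0, 0.7, -4.2]
gripper_width: 0.0292
```

apply_moves(deltas=[[0,0,-0.85,0,0,0,20],[0,0,-0.85,0,0,0,20],[0,0,-0.85,0,0,0,20],[0,0,-0.85,0,0,0,20],[0,0,-0.85,0,0,0,20],[0,0,-0.85,0,0,0,20],[0,0,-0.85,0,0,0,20],[0,0,-0.85,0,0,0,20],[0,0,-0.85,0,0,0,20],[0,0,-0.85,0,0,0,20],[0,0,-0.85,0,0,0,20],[0,0,-0.85,0,0,0,20]])

```text
time_s: 20.32
eef_pos: [0.4592, 0.2213, 0.272]
orientation: [-0.276, 0.899, -0.074, 0.333]
force: [0.8, -0.5, -2.8]
gripper_width: 0.0294
```

apply_moves(deltas=[[0,0,-0.85,0,0,0,20],[0,0,-0.85,0,0,0,20],[0,0,-0.85,0,0,0,20],[0,0,-0.85,0,0,0,20],[0,0,-0.85,0,0,0,20],[0,0,-0.85,0,0,0,20],[0,0,-0.85,0,0,0,20],[0,0,-0.85,0,0,0,20],[0,0,-0.85,0,0,0,20],[0,0,-0.85,0,0,0,20],[0,0,-0.85,0,0,0,20],[0,0,-0.85,0,0,0,20]])

```text
time_s: 21.82
eef_pos: [0.4592, 0.2213, 0.272]
orientation: [0.695, -0.633, 0.233, -0.249]
force: [-0.0, -0.2, -3.0]
gripper_width: 0.029
```

apply_moves(deltas=[[0,0,0,0,0,0,20],[0,0,0,0,0,0,20],[0,0,0,0,0,0,20]])

```text
time_s: 22.2
eef_pos: [0.4591, 0.2214, 0.273]
orientation: [0.693, -0.634, 0.233, -0.25]
force: [0.4, -0.2, -2.9]
gripper_width: 0.0291
```

```bash
python3 - <<'E'
from h import *
here(FULL)
o=arm.get_obs();im=grab('wrist','w7'); s=grab('scene','s7')
cv2.imwrite('pics/m7.png',np.hstack([cv2.resize(im,(533,400)),cv2.resize(s[160:290,340:427],(267,400),interpolation=cv2.INTER_CUBIC)]))
plan(*target(FULL,(-.148,.0006,.0085),-90),N=2)
E
```

```text
t 22.2 grasp in seat mm [-162.5    0.6    9.6] toolz [ 1.     0.    -0.001] tooly [-0.001 -0.009 -1.   ] w 0.0291 f [ 0.4 -0.2 -2.9] q [ 0.39 -0.16 -0.6   0.46 -0.2  -1.34]
N 2 ang 0.5 dist 0.0146 row [0.002, 0.002, 0.043, -0.0, 0.012, 0.146]
  path [[0.459, 0.221, 0.273], [0.463, 0.222, 0.267], [0.467, 0.222, 0.261]]
```

View pics/m7.png

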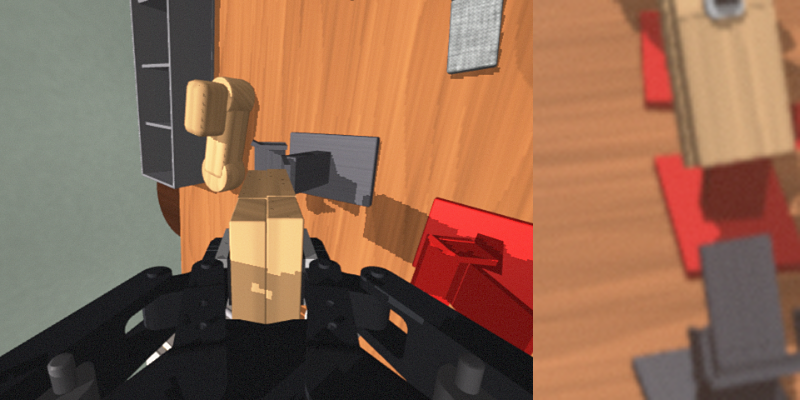

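The pair is still closed and straight after the turn: seam vertical at crop column 267, both trays clamped. The stand is empty, with no stray studs visible. I return it to the stand.

apply_moves(deltas=[[0.002,0.002,0.043,0,0.006,0.146,20],[0.002,0.002,0.043,0,0.006,0.146,20],[0,0,0,0,0,0.4,20],[0,0,0,0,0,0.5,20],[0,0,0,0,0,0.4,20],[0,0,0,0,0,0.2,20],[0,0,0,0,0,0,20],[0,0,0,0,0,0,20]])

```text
time_s: 23.3
eef_pos: [0.516, 0.2261, 0.2047]
orientation: [0.691, -0.637, 0.232, -0.252]
force: [-0.1, -0.2, -2.5]
gripper_width: 0.0291
```

```bash
python3 - <<'E'
from h import *
here(FULL)
plan(*target(FULL,(-.0435,.0006,.0085),-90),N=6)
E
```

```text
t 23.3 grasp in seat mm [-73.5   0.7   9.5] toolz [1.    0.    0.001] tooly [ 0.001 -0.001 -1.   ] w 0.0291 f [-0.1 -0.2 -2.5] q [ 0.35 -0.01 -0.67  0.23 -0.17 -1.37]
N 6 ang 0.1 dist 0.0300 row [-0.001, 0.0, 0.001, 0.0, 0.003, 0.1]
  path [[0.516, 0.226, 0.205], [0.519, 0.226, 0.201], [0.522, 0.227, 0.197], [0.525, 0.227, 0.193], [0.528, 0.227, 0.189], [0.531, 0.227, 0.185], [0.534, 0.228, 0.181]]
```

apply_moves(deltas=[[0,0,0,0,0.004,0.1,20],[0,0,0,0,0.004,0.1,20],[0,0,0,0,0.004,0.1,20],[0,0,0,0,0.004,0.1,20],[0,0,0,0,0.004,0.1,20],[0,0,0,0,0.004,0.08,20],[0,0,0,0,0,0,20],[0,0,0,0,0,0,20]])

```text
time_s: 24.3
eef_pos: [0.5333, 0.2239, 0.1854]
orientation: [0.688, -0.638, 0.237, -0.251]
force: [-45.4, -30.6, 45.8]
gripper_width: 0.0289
```

```bash
python3 - <<'E'
from h import *
here(FULL)
E
```

```text
t 24.3 grasp in seat mm [-47.8  -3.   10.2] toolz [ 1.    -0.009  0.007] tooly [ 0.007  0.001 -1.   ] w 0.0289 f [-45.4 -30.6  45.8] q [ 0.33  0.04 -0.68  0.16 -0.17 -1.38]
```

Contact at 70 N: the pair's lower end has met a cheek. I back off and measure how the pair sits in the grip.

apply_moves(deltas=[[0,0,0,0,0,-0.2,20],[0,0,0,0,0,-0.5,20],[0,0,0,0,0,-0.3,20],[0,0,0,0,0,0,20],[0,0,0,0,0,0,20]])

```text
time_s: 24.92
eef_pos: [0.5018, 0.2249, 0.219]
orientation: [0.691, -0.637, 0.232, -0.251]
force: [-0.2, 0.6, -2.8]
gripper_width: 0.029
```

```bash
python3 - <<'E'
from h import *
here(FULL)
im8=grab('wrist','w8')
for n in ('w6','w7','w8'):
    im=cv2.imread(f'pics/{n}.png'); g=cv2.GaussianBlur(im,(3,3),0).astype(float)
    for x in (300,340):
        d=np.abs(np.diff(g[:,x],axis=0)).sum(1); pk=[(int(y),int(d[y])) for y in range(180,320) if d[y]>18 and d[y]==d[y-3:y+4].max()]; print(n,x,pk)
    for y in (215,225,240,255,270):
        d=np.abs(np.diff(g[y],axis=0)).sum(1); pk=[(int(x),int(d[x])) for x in range(250,400) if d[x]>30 and d[x]==d[x-3:x+4].max()]; print('  row',y,pk)
E
```

```text
t 24.925 grasp in seat mm [-93.6   0.6   7.8] toolz [ 1.  0. -0.] tooly [-0.    -0.001 -1.   ] w 0.029 f [-0.2  0.6 -2.8] q [ 0.36 -0.05 -0.66  0.28 -0.18 -1.36]
w6 300 [(190, 132), (199, 50), (207, 22), (236, 23), (265, 66)]
w6 340 [(190, 136), (197, 76), (206, 30), (233, 30), (261, 72)]
  row 215 [(293, 32), (294, 32), (389, 74)]
  row 225 [(268, 36), (284, 44), (290, 37), (382, 32), (387, 83)]
  row 240 [(269, 42), (277, 41), (285, 46), (355, 32)]
  row 255 [(269, 34), (320, 32), (384, 75)]
  row 270 [(270, 39), (276, 73), (319, 56), (322, 56), (365, 94), (381, 69)]
w7 300 [(203, 79), (236, 54), (264, 102), (317, 82)]
w7 340 [(185, 35), (202, 35), (216, 21), (220, 19), (236, 45), (261, 112)]
  row 215 [(271, 131), (347, 33), (353, 33), (394, 33)]
  row 225 [(250, 111), (267, 116), (351, 39), (353, 39)]
  row 240 [(285, 69), (319, 73), (356, 66), (366, 70), (388, 78), (393, 75)]
  row 255 [(280, 66), (319, 83), (361, 77), (376, 73), (384, 45), (389, 34), (394, 41)]
  row 270 [(274, 60), (320, 115), (362, 98)]
w8 300 [(216, 43), (225, 26), (236, 126)]
w8 340 [(182, 61), (188, 31), (194, 22), (195, 22), (200, 20), (215, 27), (224, 30), (232, 116)]
  row 215 [(257, 42), (262, 127), (292, 70), (293, 70), (299, 72)]
  row 225 [(263, 118), (321, 87), (357, 62)]
  row 240 [(257, 125), (269, 144), (319, 128), (368, 148)]
  row 255 [(269, 72), (319, 128), (367, 111), (374, 71)]
  row 270 [(270, 73), (319, 129), (367, 105), (377, 65)]
```

```bash
python3 - <<'E'
from h import *
s=grab('scene','s8'); w=cv2.imread('pics/w8.png'); t=grab('top','t8')
a=cv2.resize(w[120:420,180:460],(480,514)); b=cv2.resize(s[150:310,340:440],(320,512),interpolation=cv2.INTER_CUBIC)
cv2.imwrite('pics/m8.png',np.hstack([a[:512],b]))
E
```

```text
(no output)
```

View pics/m8.png

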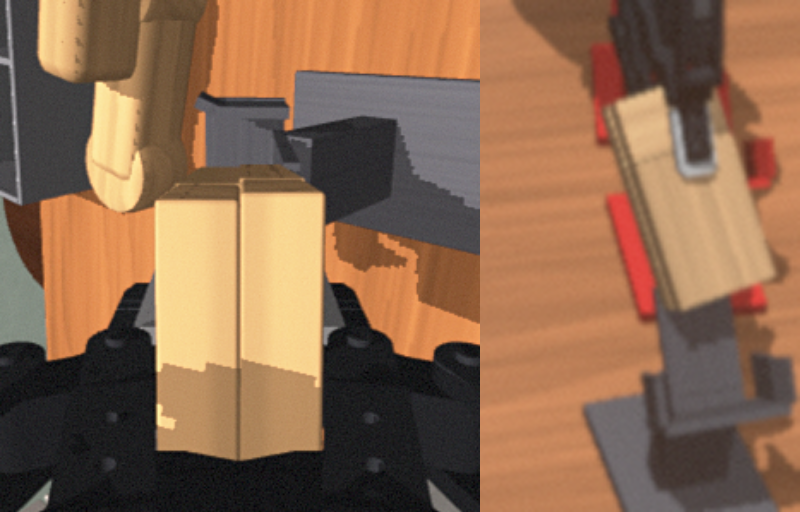

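The push swung the pair about 9° in the grip, lower end towards +y, but it is still closed. The cause was my lateral estimate: the cheeks in the earlier crop sit about 1.8 mm to -y of where I had put them, and the turn-over mirrored the offset. I correct the stand pose and counter-turn the tool by the swing angle.

```bash
sed -i 's/^FULL=(np.array(\[.5578,.2288,.140\]),np.radians(4.6))/FULL=(np.array([.5578,.2270,.140]),np.radians(4.1))/' h.py
cat >> h.py <<'E'
def tpair(cen,th=9.2,c=(.0021,.0338)):
    p,yaw=FULL; T=trayR(yaw); Rn=target(FULL,(0,0,0),-90)[1]@R.from_euler('y',th,degrees=True).as_matrix()
    return p+T@np.array(cen,float)-Rn@np.array([c[0],0,c[1]]),Rn
E
python3 - <<'E'
from h import *
here(FULL); plan(*tpair((-.045,0,.0095)),N=5)
o=arm.get_obs(); Rm=R.from_quat(o["orientation"]).as_matrix(); print("pair centre now mm",1e3*trayR(FULL[1]).T@(o["eef_pos"]+Rm@[.0021,0,.0338]-FULL[0]))
E
```

```text
t 25.075 grasp in seat mm [-93.3   1.9   7.8] toolz [ 1.     0.005 -0.001] tooly [-0.001 -0.007 -1.   ] w 0.0293 f [ 0.3  0.8 -2.9] q [ 0.36 -0.05 -0.66  0.28 -0.18 -1.36]
N 5 ang 9.5 dist 0.0192 row [0.0, 0.317, 0.014, -0.027, -0.007, 0.072]
  path [[0.502, 0.225, 0.219], [0.504, 0.226, 0.216], [0.507, 0.228, 0.214], [0.509, 0.229, 0.211], [0.512, 0.23, 0.209], [0.514, 0.231, 0.206]]
pair centre now mm [-6.24946019e+01 -4.00880961e-02  7.75770712e+00]
```

apply_moves(deltas=[[0,0.317,0.014,-0.027,-0.007,0.072,20],[0,0.317,0.014,-0.027,-0.007,0.072,20],[0,0.317,0.014,-0.027,-0.007,0.072,20],[0,0.317,0.014,-0.027,-0.007,0.072,20],[0,0.317,0.014,-0.027,-0.007,0.072,20],[0,0,0,0,0,0,20],[0,0,0,0,0,0,20],[0,0,0,0,0,0,20]])

```text
time_s: 26.08
eef_pos: [0.5143, 0.2313, 0.2066]
orientation: [0.667, -0.658, 0.287, -0.199]
force: [-0.7, -0.5, -3.3]
gripper_width: 0.029
```

```bash
python3 - <<'E'
from h import *
here(FULL); 
o=arm.get_obs(); w=grab('wrist','w9'); s=grab('scene','s9'); t=grab('top','t9')
Rm=R.from_quat(o["orientation"]).as_matrix(); print("pair centre now mm",1e3*trayR(FULL[1]).T@(o["eef_pos"]+Rm@[.0021,0,.0338]-FULL[0]))
# scene/top: tray top-face left and right edges along rows, predicted vs seen
c=cam('scene'); p,y=FULL; T=trayR(y)
for q in ((-105,29,24.5),(-105,-29,24.5),(15,29,24.5),(15,-29,24.5)): print(q,proj(c,p+T@(np.array(q)/1e3)).round(1),proj(cam('top'),p+T@(np.array(q)/1e3)).round(1))
g=cv2.GaussianBlur(s,(3,3),0).astype(float)
for yy in (225,232,239,246,253):
    d=np.abs(np.diff(g[yy],axis=0)).sum(1); print('s',yy,[(int(x),int(d[x])) for x in range(375,440) if d[x]>45 and d[x]==d[x-2:x+3].max()])
a=cv2.resize(w[120:420,180:460],(480,514)); b=cv2.resize(s[180:300,365:440],(320,512),interpolation=cv2.INTER_CUBIC)
cv2.imwrite('pics/m9.png',np.hstack([a[:512],b]))
E
```

```text
t 26.075 grasp in seat mm [-75.7   6.9   9.8] toolz [ 0.987 -0.159  0.001] tooly [ 0.001  0.    -1.   ] w 0.029 f [-0.7 -0.5 -3.3] q [ 0.46  0.04 -0.6   0.32 -0.4  -1.25]
pair centre now mm [-45.67024653  -0.07623578   9.85240345]
(-105, 29, 24.5) [419.4 185.1] [225.7 222.7]
(-105, -29, 24.5) [388.2 189.8] [259.5 219.8]
(15, 29, 24.5) [428.9 251.7] [231.3 187.8]
(15, -29, 24.5) [398.  257.1] [262.2 185.2]
s 225 [(388, 49), (394, 66), (425, 75)]
s 232 [(395, 65), (427, 71)]
s 239 [(385, 46), (396, 65), (428, 77)]
s 246 [(397, 63), (428, 72)]
s 253 [(398, 63), (434, 46)]
```

```bash
python3 - <<'E'
from h import *
p,y=FULL; T=trayR(y); c=cam('scene')
def seat(uv,z):
    t,d=ray(c,uv); t=T.T@(t-p); d=T.T@d; return (t+d*(z-t[2])/d[2])*1e3
def sub(d,x):
    w=d[x-1:x+2]; return x+.5+(w*np.array([-1,0,1])).sum()/w.sum()
for n,z,rows in (('s5',.0222,range(222,276,6)),('s9',.0248,range(222,258,6))):
    g=cv2.GaussianBlur(cv2.imread(f'pics/{n}.png'),(3,3),0).astype(float)
    for v in rows:
        d=np.abs(np.diff(g[v],axis=0)).sum(1); out=[]
        for yy in (-29,29):
            # predicted column at this row
            us=np.arange(370,450); ys=np.array([seat((u,v),z)[1] for u in us]); u0=us[np.abs(ys-yy).argmin()]
            x=int(u0-4+d[u0-4:u0+5].argmax()); S=seat((sub(d,x)+.0,v),z); out+= [S[0].round(1),S[1].round(1)]
        print(n,v,out,"mid y",round((out[1]+out[3])/2,2))
E
```

```text
s5 222 [np.float64(-47.5), np.float64(-27.1), np.float64(-38.4), np.float64(31.0)] mid y 1.95
s5 228 [np.float64(-36.8), np.float64(-27.1), np.float64(-27.7), np.float64(30.1)] mid y 1.5
s5 234 [np.float64(-26.0), np.float64(-26.9), np.float64(-16.6), np.float64(31.6)] mid y 2.35
s5 240 [np.float64(-15.2), np.float64(-26.7), np.float64(-5.6), np.float64(32.1)] mid y 2.7
s5 246 [np.float64(-4.4), np.float64(-26.5), np.float64(5.0), np.float64(30.7)] mid y 2.1
s5 252 [np.float64(6.4), np.float64(-26.4), np.float64(15.9), np.float64(30.8)] mid y 2.2
s5 258 [np.float64(17.1), np.float64(-27.2), np.float64(26.9), np.float64(31.1)] mid y 1.95
s5 264 [np.float64(27.9), np.float64(-27.2), np.float64(37.9), np.float64(31.2)] mid y 2.0
s5 270 [np.float64(38.7), np.float64(-27.4), np.float64(48.8), np.float64(31.3)] mid y 1.95
s9 222 [np.float64(-47.6), np.float64(-27.5), np.float64(-38.5), np.float64(30.4)] mid y 1.45
s9 228 [np.float64(-36.9), np.float64(-27.4), np.float64(-27.7), np.float64(30.7)] mid y 1.65
s9 234 [np.float64(-26.1), np.float64(-27.2), np.float64(-16.8), np.float64(30.9)] mid y 1.85
s9 240 [np.float64(-15.4), np.float64(-27.2), np.float64(-5.9), np.float64(31.1)] mid y 1.95
s9 246 [np.float64(-4.6), np.float64(-27.0), np.float64(4.7), np.float64(29.9)] mid y 1.45
s9 252 [np.float64(6.1), np.float64(-27.0), np.float64(16.9), np.float64(37.5)] mid y 5.25
```

Against the picture of the seated pair, the pair is now parallel to the slope and within 0.4 mm laterally. I insert it slowly.

```bash
python3 - <<'E'
from h import *
plan(*tpair((-.010,0,.0092)),N=5); plan(*tpair((.0015,0,.0085)),N=5)
E
```

```text
N 5 ang 0.1 dist 0.0358 row [-0.002, 0.001, -0.001, -0.023, 0.003, 0.141]
  path [[0.514, 0.231, 0.207], [0.519, 0.232, 0.201], [0.523, 0.232, 0.196], [0.528, 0.232, 0.19], [0.532, 0.233, 0.184], [0.537, 0.233, 0.179]]
N 5 ang 0.1 dist 0.0473 row [-0.002, 0.001, -0.001, -0.031, 0.006, 0.187]
  path [[0.514, 0.231, 0.207], [0.52, 0.232, 0.199], [0.526, 0.232, 0.192], [0.532, 0.233, 0.184], [0.538, 0.233, 0.177], [0.544, 0.233, 0.17]]
```

apply_moves(deltas=[[0,0,0,-0.023,0.003,0.141,20],[0,0,0,-0.023,0.003,0.141,20],[0,0,0,-0.023,0.003,0.141,20],[0,0,0,0,0,0,20],[0,0,0,0,0,0,20]])

```text
time_s: 26.85
eef_pos: [0.5278, 0.2324, 0.1897]
orientation: [0.667, -0.658, 0.288, -0.198]
force: [-0.1, 0.5, -3.1]
gripper_width: 0.0293
```

apply_moves(deltas=[[0,0,0,-0.013,0.002,0.08,20],[0,0,0,0,0,0,20],[0,0,0,0,0,0,20]])

```text
time_s: 27.22
eef_pos: [0.5303, 0.2326, 0.1867]
orientation: [0.667, -0.658, 0.288, -0.199]
force: [0.6, 0.4, -2.2]
gripper_width: 0.0294
```

apply_moves(deltas=[[0,0,0,-0.013,0.002,0.08,20],[0,0,0,-0.006,0,0.04,20],[0,0,0,0,0,0,20],[0,0,0,0,0,0,20]])

```text
time_s: 27.72
eef_pos: [0.5341, 0.2329, 0.182]
orientation: [0.667, -0.658, 0.288, -0.199]
force: [0.6, 0.5, -2.9]
gripper_width: 0.0291
```

apply_moves(deltas=[[0,0,0,-0.013,0.002,0.08,20],[0,0,0,0,0,0,20],[0,0,0,0,0,0,20]])

```text
time_s: 28.1
eef_pos: [0.5366, 0.233, 0.1787]
orientation: [0.667, -0.658, 0.288, -0.198]
force: [0.5, 0.4, -2.5]
gripper_width: 0.0292
```

```bash
python3 - <<'E'
from h import *
here(FULL); o=arm.get_obs()
Rm=R.from_quat(o["orientation"]).as_matrix(); print("pair centre now mm",1e3*trayR(FULL[1]).T@(o["eef_pos"]+Rm@[.0021,0,.0338]-FULL[0]))
E
```

```text
t 28.1 grasp in seat mm [-40.   7.   9.] toolz [ 0.987 -0.16   0.001] tooly [ 0.001 -0.    -1.   ] w 0.0292 f [ 0.5  0.4 -2.5] q [ 0.44  0.11 -0.62  0.23 -0.39 -1.27]
pair centre now mm [-9.92947962  0.05452264  9.03261263]
```

apply_moves(deltas=[[0,0,0,-0.013,0.002,0.08,20],[0,0,0,-0.01,0.002,0.06,20],[0,0,0,0,0,0,20],[0,0,0,0,0,0,20]])

```text
time_s: 28.6
eef_pos: [0.5409, 0.2334, 0.1736]
orientation: [0.667, -0.658, 0.288, -0.199]
force: [-5.9, -0.6, 3.6]
gripper_width: 0.0289
```

apply_moves(deltas=[[0,0,0,-0.005,0.002,0.03,20],[0,0,0,-0.005,0.004,0.03,20],[0,0,0,0,0,0,20],[0,0,0,0,0,0,20]])

```text
time_s: 29.1
eef_pos: [0.5414, 0.2335, 0.1729]
orientation: [0.667, -0.658, 0.288, -0.199]
force: [-33.1, -2.2, 29.3]
gripper_width: 0.0291
```

```bash
python3 - <<'E'
from h import *
here(FULL); o=arm.get_obs()
Rm=R.from_quat(o["orientation"]).as_matrix(); print("pair centre now mm",1e3*trayR(FULL[1]).T@(o["eef_pos"]+Rm@[.0021,0,.0338]-FULL[0]))
E
```

```text
t 29.1 grasp in seat mm [-32.4   7.2   9. ] toolz [ 0.987 -0.16   0.003] tooly [ 0.003 -0.001 -1.   ] w 0.0291 f [-33.1  -2.2  29.3] q [ 0.44  0.12 -0.62  0.21 -0.39 -1.27]
pair centre now mm [-2.37002712  0.18040983  9.1227952 ]
```

apply_moves(deltas=[[0,0,0,0.003,0.01,-0.02,20],[0,0,0,0.003,0.01,-0.01,20],[0,0,0,0,0,0,20],[0,0,0,0,0,0,20]])

```text
time_s: 29.6
eef_pos: [0.541, 0.2334, 0.1732]
orientation: [0.666, -0.658, 0.289, -0.2]
force: [-15.4, -1.6, 16.2]
gripper_width: 0.0291
```

```bash
python3 - <<'E'
from h import *
here(FULL); s=grab('scene','s10'); t=grab('top','t10')
for n in ('s5','s10'):
    g=cv2.GaussianBlur(cv2.imread(f'pics/{n}.png'),(3,3),0).astype(float)
    for x in (396,400,404,408,412,416,420):
        d=np.abs(np.diff(g[:,x],axis=0)).sum(1); print(n,x,[(int(v),int(d[v])) for v in range(202,232) if d[v]>30 and d[v]==d[v-2:v+3].max()],[(int(v),int(d[v])) for v in range(262,295) if d[v]>40 and d[v]==d[v-2:v+3].max()])
E
```

```text
t 29.6 grasp in seat mm [-32.9   7.1   8.9] toolz [ 0.987 -0.16   0.004] tooly [ 0.004  0.    -1.   ] w 0.0291 f [-15.4  -1.6  16.2] q [ 0.44  0.12 -0.62  0.21 -0.39 -1.27]
s5 396 [(213, 118)] []
s5 400 [(212, 120)] []
s5 404 [(212, 111), (231, 32)] [(281, 63)]
s5 408 [(211, 121)] [(280, 63)]
s5 412 [(211, 101)] [(279, 67)]
s5 416 [(210, 102)] [(279, 75)]
s5 420 [(209, 84)] [(278, 68)]
s10 396 [(210, 121), (229, 34)] []
s10 400 [(209, 137)] []
s10 404 [(209, 116), (228, 32)] [(278, 95)]
s10 408 [(208, 41), (214, 53)] [(277, 98)]
s10 412 [] [(276, 92)]
s10 416 [] [(276, 94)]
s10 420 [(215, 42)] [(275, 93)]
```

Scene edges show the top tray about 5 mm short of its seat while the force points purely up the slope. The lower tray is on the ledge, slightly ahead of the upper one. I lower the pair onto the backrest and let go so that it slides down.

apply_moves(deltas=[[0,0,0,0.002,0.02,-0.01,20],[0,0,0,0,0.01,0,20],[0,0,0,0,0,0,20],[0,0,0,0,0,0,40],[0,0,0,0,0,0,45],[0,0,0,0,0,0,50],[0,0,0,0,0,0,50],[0,0,0,0,0,0,50]])

```text
time_s: 30.7
eef_pos: [0.5395, 0.2332, 0.1704]
orientation: [0.667, -0.658, 0.287, -0.198]
force: [1.8, -0.6, -0.0]
gripper_width: 0.0429
```

```bash
python3 - <<'E'
from h import *
here(FULL); s=grab('scene','s11')
for n in ('s11',):
    g=cv2.GaussianBlur(cv2.imread(f'pics/{n}.png'),(3,3),0).astype(float)
    for x in (396,400,404,408,412,416,420):
        d=np.abs(np.diff(g[:,x],axis=0)).sum(1); print(n,x,[(int(v),int(d[v])) for v in range(202,232) if d[v]>30 and d[v]==d[v-2:v+3].max()],[(int(v),int(d[v])) for v in range(262,295) if d[v]>40 and d[v]==d[v-2:v+3].max()])
    for v in range(228,276,6):
        d=np.abs(np.diff(g[v],axis=0)).sum(1); print(v,[(int(x),int(d[x])) for x in range(385,440) if d[x]>40 and d[x]==d[x-2:x+3].max()])
g=cv2.GaussianBlur(cv2.imread('pics/s5.png'),(3,3),0).astype(float)
for v in range(228,276,6):
        d=np.abs(np.diff(g[v],axis=0)).sum(1); print('s5',v,[(int(x),int(d[x])) for x in range(385,440) if d[x]>40 and d[x]==d[x-2:x+3].max()])
E
```

```text
t 30.7 grasp in seat mm [-31.8   7.    5.9] toolz [ 0.987 -0.16   0.   ] tooly [ 0. -0. -1.] w 0.0429 f [ 1.8 -0.6 -0. ] q [ 0.44  0.12 -0.63  0.21 -0.39 -1.27]
s11 396 [(213, 119)] []
s11 400 [(212, 132)] []
s11 404 [(212, 112)] [(281, 60)]
s11 408 [(212, 80)] [(280, 63)]
s11 412 [(215, 55)] [(279, 67)]
s11 416 [] [(279, 77)]
s11 420 [(215, 31)] [(278, 69)]
228 [(389, 50), (394, 82), (407, 43), (411, 126), (419, 70), (426, 68)]
234 [(390, 46), (395, 66), (411, 70), (420, 55), (427, 85)]
240 [(385, 41), (390, 43), (391, 43), (396, 69), (410, 49), (421, 48), (428, 72)]
246 [(391, 43), (397, 65), (428, 76)]
252 [(398, 63), (429, 79)]
258 [(399, 63), (430, 77), (434, 49)]
264 [(394, 45), (400, 62), (431, 94), (437, 55)]
270 [(390, 80), (400, 69), (432, 91)]
s5 228 [(394, 84), (425, 70)]
s5 234 [(395, 61), (427, 80)]
s5 240 [(396, 62), (428, 64)]
s5 246 [(391, 41), (397, 60), (428, 59), (439, 45)]
s5 252 [(398, 60)]
s5 258 [(398, 62)]
s5 264 [(393, 41), (399, 64), (431, 85), (437, 59)]
s5 270 [(390, 81), (400, 70), (432, 82), (437, 62), (438, 62)]
```

The scene edges now match the first seated picture exactly (rows 212–213 and 278–281), so the turned pair is fully seated. I withdraw and reorient for the side grip on the upper tray.

apply_moves(deltas=[[0,0,0,0,-0.02,-0.1,50],[0,0,0,0,0,-0.3,50],[0,0,0,0,0,-0.5,50],[0,0,0,0,0,-0.5,50],[0,0,0,0,0,-0.5,50],[0,0,0,0,0,-0.3,50],[0,0,0,0,0,0,50]])

```text
time_s: 31.62
eef_pos: [0.4688, 0.2463, 0.2563]
orientation: [0.667, -0.658, 0.288, -0.2]
force: [0.5, -0.7, 0.4]
gripper_width: 0.0425
```

```bash
python3 - <<'E'
from h import *
here(FULL); plan(*target(FULL,(-.148,0,.0195),0),N=18)
E
```

```text
t 31.625 grasp in seat mm [-142.3   25.1    7.9] toolz [ 0.987 -0.158  0.003] tooly [ 0.003  0.    -1.   ] w 0.0425 f [ 0.5 -0.7  0.4] q [ 0.55 -0.05 -0.54  0.49 -0.45 -1.17]
N 18 ang 90.3 dist 0.0287 row [-0.067, -0.065, 0.831, 0.014, -0.032, -0.004]
  path [[0.469, 0.246, 0.256], [0.472, 0.244, 0.26], [0.474, 0.241, 0.263], [0.476, 0.236, 0.266], [0.477, 0.232, 0.268], [0.477, 0.226, 0.268], [0.476, 0.221, 0.268]]
```

apply_moves(deltas=[[-0.067,-0.065,0.831,0.014,-0.032,-0.004,70],[-0.067,-0.065,0.831,0.014,-0.032,-0.004,90],[-0.067,-0.065,0.831,0.014,-0.032,-0.004,90],[-0.067,-0.065,0.831,0.014,-0.032,-0.004,90],[-0.067,-0.065,0.831,0.014,-0.032,-0.004,90],[-0.067,-0.065,0.831,0.014,-0.032,-0.004,90],[-0.067,-0.065,0.831,0.014,-0.032,-0.004,90],[-0.067,-0.065,0.831,0.014,-0.032,-0.004,90],[-0.067,-0.065,0.831,0.014,-0.032,-0.004,90],[-0.067,-0.065,0.831,0.014,-0.032,-0.004,90],[-0.067,-0.065,0.831,0.014,-0.032,-0.004,90],[-0.067,-0.065,0.831,0.014,-0.032,-0.004,90]])

```text
time_s: 33.12
eef_pos: [0.4777, 0.2309, 0.265]
orientation: [-0.267, 0.906, -0.097, 0.314]
force: [0.2, -0.2, -0.2]
gripper_width: 0.077
```

apply_moves(deltas=[[-0.067,-0.065,0.831,0.014,-0.032,-0.004,90],[-0.067,-0.065,0.831,0.014,-0.032,-0.004,90],[-0.067,-0.065,0.831,0.014,-0.032,-0.004,90],[-0.067,-0.065,0.831,0.014,-0.032,-0.004,90],[-0.067,-0.065,0.831,0.014,-0.032,-0.004,90],[-0.067,-0.065,0.831,0.014,-0.032,-0.004,90],[0,0,0,0,0,0,90],[0,0,0,0,0,0,90],[0,0,0,0,0,0,90]])

```text
time_s: 34.25
eef_pos: [0.4766, 0.2208, 0.2659]
orientation: [-0.034, 0.939, 0.011, 0.341]
force: [-0.9, 0.3, -0.2]
gripper_width: 0.0767
```

```bash
python3 - <<'E'
from h import *
here(FULL); o=arm.get_obs(); im=grab('wrist','w12'); c=cam('wrist',o); p,y=FULL; T=trayR(y)
for q in ((-57,29,-7.5),(-57,-29,-7.5),(-57,29,22.5),(-57,-29,22.5)): print(q,proj(c,p+T@(np.array(q)/1e3)).round(1))
g=cv2.GaussianBlur(im,(3,3),0).astype(float)
for x in (290,310,330,350):
    d=np.abs(np.diff(g[:,x],axis=0)).sum(1); print(x,[(int(v),int(d[v])) for v in range(195,270) if d[v]>25 and d[v]==d[v-2:v+3].max()])
for v in (215,220,225,238,243,248):
    d=np.abs(np.diff(g[v],axis=0)).sum(1); print('row',v,[(int(x),int(d[x])) for x in list(range(262,290))+list(range(350,380)) if d[x]>40 and d[x]==d[x-2:x+3].max()])
plan(*target(FULL,(-.030,0,.0195),0),N=5)
E
```

```text
t 34.25 grasp in seat mm [-145.8   -0.4   18.6] toolz [ 1.    -0.002 -0.002] tooly [ 0.002  1.    -0.002] w 0.0767 f [-0.9  0.3 -0.2] q [ 0.38 -0.13 -0.6   0.43 -0.19  0.23]
(-57, 29, -7.5) [364.4 208.9]
(-57, -29, -7.5) [273.  208.8]
(-57, 29, 22.5) [362.8 253.8]
(-57, -29, 22.5) [274.6 253.7]
290 [(209, 138), (232, 68), (253, 193), (267, 38)]
310 [(197, 27), (209, 142), (230, 67), (255, 190)]
330 [(209, 143), (230, 77), (233, 65), (258, 173)]
350 [(209, 146), (231, 86), (258, 174)]
row 215 [(276, 127), (367, 137), (370, 67)]
row 220 [(276, 114), (367, 145), (371, 74)]
row 225 [(277, 125), (366, 97)]
row 238 [(278, 121), (367, 51)]
row 243 [(278, 124), (367, 130), (371, 68)]
row 248 [(279, 143), (367, 149)]
N 5 ang 0.2 dist 0.1158 row [-0.004, -0.004, 0.003, -0.004, 0.002, 0.463]
  path [[0.477, 0.221, 0.266], [0.492, 0.222, 0.248], [0.507, 0.223, 0.231], [0.522, 0.224, 0.213], [0.537, 0.225, 0.195], [0.552, 0.227, 0.178]]
```

apply_moves(deltas=[[-0.004,-0.004,0.003,-0.015,0.002,0.46,90],[-0.004,-0.004,0.003,-0.01,0.002,0.46,90],[-0.004,-0.004,0.003,-0.01,0.002,0.46,90],[-0.004,-0.004,0.003,-0.01,0.002,0.46,90],[-0.004,-0.004,0.003,0,0.002,0.44,90],[0,0,0,0,0,0,90],[0,0,0,0,0,0,90],[0,0,0,0,0,0,90]])

```text
time_s: 35.3
eef_pos: [0.5511, 0.2267, 0.181]
orientation: [-0.033, 0.939, 0.013, 0.343]
force: [0.4, -0.4, 0.3]
gripper_width: 0.0766
```

```bash
python3 - <<'E'
from h import *
here(FULL); o=arm.get_obs(); im=grab('wrist','w13'); c=cam('wrist',o); p,y=FULL; T=trayR(y)
for q in ((-57,29,-7.5),(-57,-29,-7.5),(-57,29,22.5),(-57,-29,22.5)): print(q,proj(c,p+T@(np.array(q)/1e3)).round(1))
g=cv2.GaussianBlur(im,(3,3),0).astype(float)
for x in (270,300,340,370):
    d=np.abs(np.diff(g[:,x],axis=0)).sum(1); print(x,[(int(v),int(d[v])) for v in range(230,380) if d[v]>35 and d[v]==d[v-2:v+3].max()])
for v in (285,295,305,325,335,345):
    d=np.abs(np.diff(g[v],axis=0)).sum(1); print('row',v,[(int(x),int(d[x])) for x in list(range(215,250))+list(range(390,425)) if d[x]>40 and d[x]==d[x-2:x+3].max()])
E
```

```text
t 35.3 grasp in seat mm [-32.7   0.2  21.2] toolz [1.    0.001 0.002] tooly [-0.001  1.     0.001] w 0.0766 f [ 0.4 -0.4  0.3] q [ 0.32  0.07 -0.65  0.16 -0.16  0.19]
(-57, 29, -7.5) [409.7 269.1]
(-57, -29, -7.5) [222.4 269.5]
(-57, 29, 22.5) [403.5 353.5]
(-57, -29, 22.5) [229.4 353.9]
270 [(237, 37), (239, 37), (270, 47), (271, 47), (312, 53), (325, 47), (354, 82)]
300 [(239, 46), (270, 49), (294, 86), (313, 140), (354, 81)]
340 [(237, 43), (270, 51), (296, 82), (313, 137), (354, 76)]
370 [(237, 40), (270, 50), (297, 82), (313, 134), (354, 78)]
row 285 [(219, 58), (228, 102), (416, 146)]
row 295 [(229, 120), (407, 66), (415, 200)]
row 305 [(229, 136), (414, 181)]
row 325 [(230, 100), (415, 182)]
row 335 [(227, 52), (236, 158), (414, 179)]
row 345 [(221, 56), (236, 145), (416, 137)]
```

Rows 270, 313 and 354 show both trays seated where predicted. The upper tray is about 1 mm to +y, so I centre on it, grip it, and lift straight out along the normal.

apply_moves(deltas=[[0,0,0,0,0.02,0,90],[0,0,0,0,0,0,50],[0,0,0,0,0,0,50],[0,0,0,0,0,0,50],[0,0,0,0,0,0,50],[0,0,0,0,0,0,50]], force=40)

```text
time_s: 36.1
eef_pos: [0.5511, 0.2276, 0.1804]
orientation: [-0.033, 0.939, 0.013, 0.342]
force: [-5.1, 1.1, 5.4]
gripper_width: 0.0576
```

apply_moves(deltas=[[0,0,0,-0.04,0,0,50],[0,0,0,-0.06,0,0,50],[0,0,0,-0.1,0,0,50],[0,0,0,-0.1,0,0,50],[0,0,0,0,0,0,50]])

```text
time_s: 36.72
eef_pos: [0.5624, 0.2283, 0.1895]
orientation: [-0.033, 0.939, 0.012, 0.342]
force: [-5.4, -1.3, 4.7]
gripper_width: 0.0574
```

```bash
python3 - <<'E'
from h import *
here(FULL); im=grab('wrist','w14')
g=cv2.GaussianBlur(im,(3,3),0).astype(float)
for x in (270,300,340,370):
    d=np.abs(np.diff(g[:,x],axis=0)).sum(1); print(x,[(int(v),int(d[v])) for v in range(190,380) if d[v]>35 and d[v]==d[v-2:v+3].max()])
E
```

```text
t 36.725 grasp in seat mm [-31.9   0.9  35.4] toolz [ 1.  0. -0.] tooly [-0.     1.     0.001] w 0.0574 f [-5.4 -1.3  4.7] q [ 0.32  0.08 -0.62  0.19 -0.16  0.19]
270 [(226, 48), (271, 65), (275, 47), (318, 46), (344, 86), (357, 90)]
300 [(226, 52), (271, 68), (275, 45), (318, 111), (357, 92)]
340 [(226, 51), (271, 70), (275, 54), (318, 108), (357, 100)]
370 [(226, 51), (271, 71), (275, 38), (318, 97), (357, 97)]
```

apply_moves(deltas=[[0,0,0,-0.1,0,-0.02,50],[0,0,0,-0.3,0,-0.02,50],[0,0,0,-0.4,0,-0.1,50],[0,0,0,-0.4,0,-0.3,50],[0,0,0,-0.4,0,-0.5,50],[0,0,0,0,0,-0.5,50],[0,0,0,0,0,-0.5,50],[0,0,0,0,0,0,50],[0,0,0,0,0,0,50]])

```text
time_s: 37.9
eef_pos: [0.5621, 0.2281, 0.3149]
orientation: [-0.033, 0.939, 0.012, 0.342]
force: [1.0, -0.7, -0.7]
gripper_width: 0.0576
```

```bash
python3 - <<'E'
from h import *
here(FULL); here(SPARE); s=grab('scene','s15'); t=grab('top','t15'); w=grab('wrist','w15')
b=cv2.resize(s[205:305,375:450],(360,480),interpolation=cv2.INTER_CUBIC); a=cv2.resize(t[165:240,215:290],(240,240),interpolation=cv2.INTER_CUBIC); w=cv2.resize(w[40:340,150:450],(240,240))
cv2.imwrite('pics/m15.png',np.hstack([b,np.vstack([a,w])]))
plan(*target(SPARE,(-.145,0,.012),0),N=14)
E
```

```text
t 37.9 grasp in seat mm [-128.2    0.8  115.8] toolz [1. 0. 0.] tooly [-0.     1.     0.001] w 0.0576 f [ 1.  -0.7 -0.7] q [ 0.32 -0.02 -0.37  0.54 -0.16  0.19]
t 37.9 grasp in seat mm [-190.   347.9   42.2] toolz [ 0.989  0.147 -0.013] tooly [-0.147  0.974 -0.174] w 0.0576 f [ 1.  -0.7 -0.7] q [ 0.32 -0.02 -0.37  0.54 -0.16  0.19]
N 14 ang 13.2 dist 0.3514 row [0.101, -0.001, 0.12, 0.089, -0.495, 0.024]
  path [[0.562, 0.228, 0.314], [0.56, 0.178, 0.307], [0.556, 0.129, 0.299], [0.551, 0.079, 0.291], [0.544, 0.03, 0.284], [0.535, -0.019, 0.276], [0.525, -0.068, 0.269], [0.513, -0.116, 0.261]]
```

View pics/m15.png

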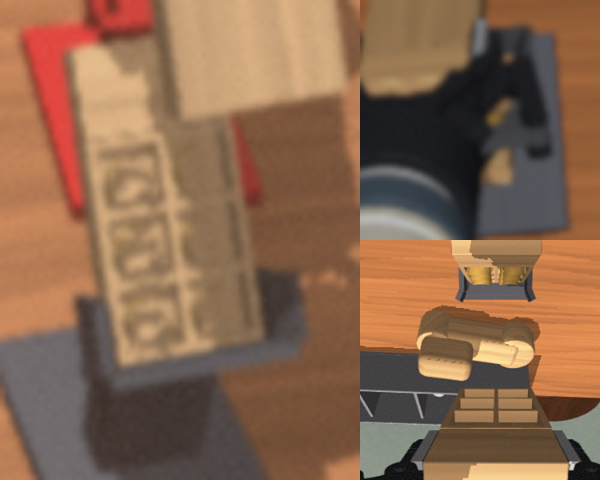

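The lower tray holds the studs in its pockets, flat backs showing in the left column and the right column in shadow. The held tray's pockets are empty. In the wrist picture the held tray sits in the jaws exactly as at the first pick-up (rows 318 and 357). I carry it to the spare stand, aiming for the pose of that first grip.

apply_moves(deltas=[[0.101,0,0.12,0.089,-0.495,0.024,50],[0.101,0,0.12,0.089,-0.495,0.024,50],[0.101,0,0.12,0.089,-0.495,0.024,50],[0.101,0,0.12,0.089,-0.495,0.024,50],[0.101,0,0.12,0.089,-0.495,0.024,50],[0.101,0,0.12,0.089,-0.495,0.024,50],[0.101,0,0.12,0.089,-0.495,0.024,50],[0.101,0,0.12,0.089,-0.495,0.024,50],[0.101,0,0.12,0.089,-0.495,0.024,50],[0.101,0,0.12,0.089,-0.495,0.024,50],[0.101,0,0.12,0.089,-0.495,0.024,50],[0.101,0,0.12,0.089,-0.495,0.024,50]])

```text
time_s: 39.55
eef_pos: [0.5242, -0.0687, 0.269]
orientation: [0.06, 0.938, -0.021, 0.341]
force: [0.5, 0.5, -1.4]
gripper_width: 0.0576
```

apply_moves(deltas=[[0.101,0,0.12,0.089,-0.495,0.024,50],[0.101,0,0.12,0.089,-0.495,0.024,50],[0,0,0,0,0,0,50],[0,0,0,0,0,0,50],[0,0,0,0,0,0,50]])

```text
time_s: 40.17
eef_pos: [0.5126, -0.1155, 0.2622]
orientation: [0.074, 0.937, -0.027, 0.341]
force: [-0.6, -0.5, -1.1]
gripper_width: 0.0574
```

```bash
python3 - <<'E'
from h import *
here(SPARE); s=grab('scene','s16')
plan(*target(SPARE,(-.085,-.0001,.010),0),N=4)
# studs: brass pixels in the full stand's tray, warped onto the tray's face plane
c=cam('scene'); p,y=FULL; T=trayR(y)
q=np.array([(-57,29),(-57,-29),(63,-29),(63,29)]); uv=np.float32([proj(c,p+T@np.array([a/1e3,b/1e3,.0075])) for a,b in q])
H=cv2.getPerspectiveTransform(uv,np.float32([((b+29)*4,(a+57)*4) for a,b in q])); r=cv2.warpPerspective(s,H,(232,480)); hs=cv2.cvtColor(r,cv2.COLOR_BGR2HSV)
for cx in (-9.5,17.5,44.5):
    for cy in (-13.5,13.5):
        u,v=int((cy+2+29)*4),int((cx+3+57)*4-57*0); print(cx,cy,hs[v-25:v+25,u-25:u+25].reshape(-1,3).mean(0).round(),end=' ')
print()
E
```

```text
t 40.175 grasp in seat mm [-146.     0.4   12.4] toolz [1.    0.001 0.   ] tooly [-0.001  1.    -0.   ] w 0.0574 f [-0.6 -0.5 -1.1] q [-0.49 -0.16 -0.63  0.43  0.21 -0.26]
N 4 ang 0.1 dist 0.0611 row [0.002, 0.001, 0.001, 0.012, -0.003, 0.305]
  path [[0.513, -0.115, 0.262], [0.522, -0.117, 0.25], [0.531, -0.119, 0.238], [0.54, -0.12, 0.226], [0.549, -0.122, 0.214]]
-9.5 -13.5 [ 15. 104. 177.] -9.5 13.5 [ 15. 104. 166.] 17.5 -13.5 [ 15. 103. 169.] 17.5 13.5 [ 15. 103. 171.] 44.5 -13.5 [ 15. 103. 171.] 44.5 13.5 [ 15. 103. 165.]
```

apply_moves(deltas=[[0,0,0,0.012,-0.003,0.305,50],[0,0,0,0.012,-0.003,0.305,50],[0,0,0,0.012,-0.003,0.305,50],[0,0,0,0.012,-0.003,0.305,50],[0,0,0,0,0,0,50],[0,0,0,0,0,0,50]])

```text
time_s: 40.98
eef_pos: [0.5492, -0.1222, 0.2143]
orientation: [0.074, 0.937, -0.027, 0.341]
force: [0.5, 0.9, -1.3]
gripper_width: 0.0573
```

```bash
python3 - <<'E'
from h import *
here(SPARE)
plan(*target(SPARE,(-.052,-.0001,.009),0),N=4); plan(*target(SPARE,(-.036,-.0001,.007),0),N=6)
E
```

```text
t 40.975 grasp in seat mm [-85.5  -0.4  10.2] toolz [1.    0.001 0.   ] tooly [-0.001  1.    -0.   ] w 0.0573 f [ 0.5  0.9 -1.3] q [-0.46 -0.04 -0.67  0.27  0.2  -0.24]
N 4 ang 0.0 dist 0.0335 row [0.002, 0.001, 0.0, 0.006, 0.001, 0.167]
  path [[0.549, -0.122, 0.214], [0.554, -0.123, 0.208], [0.559, -0.124, 0.201], [0.564, -0.124, 0.195], [0.57, -0.125, 0.188]]
N 6 ang 0.0 dist 0.0496 row [0.001, 0.001, 0.0, 0.011, 0.001, 0.165]
  path [[0.549, -0.122, 0.214], [0.554, -0.123, 0.208], [0.559, -0.124, 0.201], [0.564, -0.124, 0.194], [0.569, -0.125, 0.188], [0.573, -0.126, 0.181], [0.578, -0.126, 0.174]]
```

apply_moves(deltas=[[0,0,0,0.006,0.001,0.167,50],[0,0,0,0.006,0.001,0.167,50],[0,0,0,0.006,0.001,0.167,50],[0,0,0,0.006,0.001,0.14,50],[0,0,0,0,0,0,50],[0,0,0,0,0,0,50]])

```text
time_s: 41.72
eef_pos: [0.5687, -0.1254, 0.1886]
orientation: [0.075, 0.937, -0.027, 0.341]
force: [-0.1, -1.0, -2.0]
gripper_width: 0.0574
```

apply_moves(deltas=[[0,0,0,0.01,0,0.1,50],[0,0,0,0.01,0,0.08,50],[0,0,0,0,0,0,50],[0,0,0,0,0,0,50]])

```text
time_s: 42.22
eef_pos: [0.5737, -0.1262, 0.1811]
orientation: [0.075, 0.937, -0.027, 0.341]
force: [0.8, -0.2, -0.3]
gripper_width: 0.0576
```

```bash
python3 - <<'E'
from h import *
here(SPARE)
E
```

```text
t 42.225 grasp in seat mm [-44.   -0.6   7.8] toolz [1. 0. 0.] tooly [-0.  1.  0.] w 0.0576 f [ 0.8 -0.2 -0.3] q [-0.45  0.04 -0.69  0.17  0.18 -0.22]
```

apply_moves(deltas=[[0,0,0,0.01,0.005,0.08,50],[0,0,0,0.01,0,0.06,50],[0,0,0,0,0,0,50],[0,0,0,0,0,0,50]])

```text
time_s: 42.72
eef_pos: [0.5774, -0.1266, 0.175]
orientation: [0.075, 0.937, -0.027, 0.341]
force: [0.1, 0.4, -0.1]
gripper_width: 0.0576
```

```bash
python3 - <<'E'
from h import *
here(SPARE)
E
```

```text
t 42.725 grasp in seat mm [-37.   -0.3   6.8] toolz [1. 0. 0.] tooly [-0.  1.  0.] w 0.0576 f [ 0.1  0.4 -0.1] q [-0.44  0.05 -0.69  0.15  0.18 -0.22]
```

apply_moves(deltas=[[0,0,0,0.02,0,0.04,50],[0,0,0,0,0,0,50],[0,0,0,0,0,0,90],[0,0,0,0,0,0,90],[0,0,0,0,0,0,90],[0,0,0,0,0,0,90],[0,0,0,0,0,0,90]])

```text
time_s: 43.6
eef_pos: [0.5779, -0.1266, 0.1729]
orientation: [0.075, 0.937, -0.027, 0.341]
force: [-0.2, -0.4, -0.5]
gripper_width: 0.0769
```

apply_moves(deltas=[[0,0,0,0,0,-0.2,90],[0,0,0,0,0,-0.5,90],[0,0,0,0,0,-0.6,90],[0,0,0,0,0,-0.6,90],[0,0,0,0,0,-0.6,90],[0,0,0,0,0,-0.4,90],[0,0,0,0,0,0,90],[0,0,0,0,0,0,90]])

```text
time_s: 44.6
eef_pos: [0.4858, -0.1119, 0.2836]
orientation: [0.075, 0.937, -0.027, 0.341]
force: [0.0, -1.1, 0.2]
gripper_width: 0.0768
```

```bash
python3 - <<'E'
from h import *
here(SPARE); s=grab('scene','s17'); t=grab('top','t17'); w=grab('wrist','w17')
s0=cv2.imread('pics/scene0.png')
def cols(im,xs,a,b,th=40):
    g=cv2.GaussianBlur(im,(3,3),0).astype(float); r=[]
    for x in xs:
        d=np.abs(np.diff(g[:,x],axis=0)).sum(1); r.append([int(v) for v in range(a,b) if d[v]>th and d[v]==d[v-2:v+3].max()])
    return r
def rows(im,vs,a,b,th=40):
    g=cv2.GaussianBlur(im,(3,3),0).astype(float); r=[]
    for v in vs:
        d=np.abs(np.diff(g[v],axis=0)).sum(1); r.append([int(x) for x in range(a,b) if d[x]>th and d[x]==d[x-2:x+3].max()])
    return r
for n,im in (('before',s0),('now',s)):
    print(n,'spare cols',cols(im,(198,206,214,222),240,335),'rows',rows(im,(265,285,305,315),180,245))
    print(n,'full cols',cols(im,(394,400,412,418),200,290),'rows',rows(im,(215,225),380,440))
# what else changed between start and now (outside arm/tray areas)
t0=cv2.imread('pics/top0.png')
for n,a,b in (('scene',s0,s),('top',t0,t)):
    m=(cv2.absdiff(a,b).max(2)>60).astype(np.uint8); m=cv2.morphologyEx(m,cv2.MORPH_OPEN,np.ones((3,3))); k,l,st,_=cv2.connectedComponentsWithStats(m); print(n,[st[i].tolist() for i in range(1,k) if st[i,4]>25])
# stud discs: yellow (brass) fraction per pocket, now vs start
c=cam('scene'); p,y=FULL; T=trayR(y)
for n,im in (('before',s0),('now',s)):
    hs=cv2.cvtColor(im,cv2.COLOR_BGR2HSV); out=[]
    for cx in (-9.5,17.5,44.5):
        for cy in (-13.5,13.5):
            u,v=proj(c,p+T@np.array([(cx+4)/1e3,(cy+2)/1e3,.012])).round().astype(int); out.append(hs[v-3:v+4,u-3:u+4].reshape(-1,3).mean(0).round().astype(int).tolist())
    print(n,out)
E
```

```text
t 44.6 grasp in seat mm [-179.8   -0.4    5.5] toolz [1. 0. 0.] tooly [-0.     1.     0.001] w 0.0768 f [ 0.  -1.1  0.2] q [-0.52 -0.22 -0.62  0.51  0.23 -0.28]
before spare cols [[249, 321], [249, 321], [249, 321], [249, 321, 327]] rows [[190, 224], [224], [190, 225, 232, 235], [181, 191, 225]]
before full cols [[213, 266], [212, 237, 241, 247, 258, 262, 280], [211, 233, 241, 245, 275, 278], [210, 232, 244, 249, 253, 264, 274, 277]] rows [[389, 420], [390, 421]]
now spare cols [[249, 321], [249, 321], [249, 321], [249, 321]] rows [[190, 225], [225], [191, 225, 232, 236], [181, 191, 225]]
now full cols [[213, 266], [212, 280], [211, 233, 275, 278], [210, 232, 277]] rows [[389, 420], [391, 421]]
scene [[166, 0, 11, 20, 114], [197, 0, 18, 23, 171], [355, 0, 13, 40, 398], [184, 33, 34, 19, 554], [336, 34, 15, 11, 122], [315, 42, 50, 31, 488], [252, 49, 28, 9, 128], [162, 53, 81, 129, 4697], [233, 52, 12, 6, 61], [182, 56, 15, 20, 192], [228, 63, 72, 17, 545], [310, 73, 112, 108, 5464], [229, 78, 78, 52, 1384], [10, 81, 25, 28, 230], [233, 100, 8, 19, 76], [330, 116, 11, 15, 131], [331, 132, 9, 6, 48], [239, 148, 76, 51, 1557], [74, 170, 153, 52, 2190], [258, 195, 73, 62, 1602], [284, 254, 15, 13, 97], [246, 259, 11, 10, 72]]
top [[369, 221, 239, 259, 26449], [351, 258, 15, 16, 128], [350, 302, 16, 5, 60], [425, 302, 9, 16, 86], [347, 308, 14, 5, 55], [339, 321, 37, 12, 285], [333, 336, 35, 10, 256], [357, 348, 8, 4, 27], [318, 358, 46, 12, 353], [319, 367, 85, 84, 3666], [270, 409, 9, 12, 50], [286, 411, 6, 17, 80], [238, 425, 32, 55, 296], [275, 437, 26, 43, 686], [593, 457, 47, 23, 734], [335, 462, 16, 18, 208], [352, 462, 15, 18, 100], [304, 469, 9, 11, 74]]
before [[17, 121, 160], [17, 120, 158], [17, 118, 156], [17, 119, 156], [17, 118, 155], [17, 119, 155]]
now [[15, 104, 175], [15, 104, 161], [15, 103, 166], [15, 103, 166], [15, 103, 166], [15, 103, 160]]
```

The tray in the spare stand is seated exactly as at the start (edges equal to the pixel), and the bystanders have not moved. The studs' colour now reads close to wood, so I check the pockets more carefully, numerically.

```bash
python3 - <<'E'
from h import *
c=cam('scene'); p,y=FULL; T=trayR(y)
q=np.array([(-57,31),(-57,-27),(63,-27),(63,31)]); uv=np.float32([proj(c,p+T@np.array([a/1e3,b/1e3,.0075])) for a,b in q])
H=cv2.getPerspectiveTransform(uv,np.float32([((b+27)/58*22,(a+57)/120*45) for a,b in q]))
imaging_now=grab('scene','s18')
for n in ('scene0','s15','s18'):
    r=cv2.warpPerspective(cv2.imread(f'pics/{n}.png'),H,(22,45),flags=cv2.INTER_AREA)
    hs=cv2.cvtColor(r,cv2.COLOR_BGR2HSV)
    print(n,'V | S'); 
    for i in range(9,45,2): print(' '.join('%3d'%x for x in hs[i,:,2]),'|',' '.join('%3d'%x for x in hs[i,::2,1]))
E
```

```text
scene0 V | S
208 219 218 219 219 219 220 220 219 216 215 215 214 216 215 215 215 214 217 217 215 185 | 103 103 102 102 102 103 104 103 103 102 104
196 207 213 219 215 210 211 216 218 212 209 213 217 214 210 210 217 218 212 210 212 199 | 104 103 103 102 103 102 103 103 101 103 103
201 198 188 190 193 190 187 188 189 188 196 198 192 189 186 184 187 192 185 180 192 198 | 104 104 106 104 105 104 104 103 104 105 104
190 181 173 174 194 203 196 178 161 145 176 180 157 166 184 193 189 176 157 144 165 194 | 103 112 130 125 109 106 112 130 128 114 107
196 180 186 214 225 211 201 201 190 161 176 180 174 206 225 219 193 191 190 164 169 212 | 104 132 126 126 127 106 129 128 123 129 107
188 158 153 179 183 159 151 152 165 152 174 165 144 172 186 157 144 150 164 151 167 213 | 104 132 128 106 127 107 131 133 108 126 108
198 188 160 137 142 146 145 141 144 149 182 194 156 127 138 147 147 146 146 151 171 212 | 103 107 129 127 112 104 110 128 127 115 106
198 199 194 187 184 189 191 188 185 183 199 204 190 186 185 186 186 186 188 187 197 201 | 104 103 104 104 103 101 105 106 104 103 102
190 176 166 177
[... 5468 characters left out ...]
04 102 104 104 103 103 103 102
179 190 162 153 160 162 161 151 147 139 163 198 179 165 167 154 142 153 157 144 153 182 |  98 105 113 108 104 103 105 111 110 102 103
165 191 168 162 164 174 175 184 194 173 170 195 171 155 150 147 154 182 198 176 160 186 |  97 115 104 103 103 104 112 105 103 103 100
163 176 143 159 190 190 180 174 171 168 167 180 142 147 172 186 187 165 161 160 158 184 | 100 111 103 103 103 102 111 104 102 105 102
157 195 170 170 175 174 152 141 142 137 165 197 162 154 161 158 148 141 139 136 155 184 |  96 105 102 101 102 104 104 103 103 105 104
161 197 196 180 187 183 167 157 175 190 197 195 191 190 174 152 156 159 150 157 185 190 |  93 100  98  99  99 101  99 101  98  99  96
```

All six pockets show similar objects, but their colour is not clearly brass at this resolution. There are 27 s left, so I take a closer wrist look from above, to be analysed by numbers.

```bash
python3 - <<'E'
from h import *
yaw=FULL[1]; Rd=np.stack([[-np.cos(yaw),-np.sin(yaw),0],[-np.sin(yaw),np.cos(yaw),0],[0,0,-1.]],1)
print(np.linalg.det(Rd)); plan(np.array([.63,.226,.36]),Rd,N=14)
E
```

```text
1.0
N 14 ang 42.0 dist 0.3753 row [-0.054, 0.473, -0.151, -0.215, 0.491, -0.043]
  path [[0.486, -0.112, 0.283], [0.507, -0.065, 0.3], [0.529, -0.018, 0.314], [0.55, 0.029, 0.327], [0.571, 0.078, 0.338], [0.592, 0.126, 0.347], [0.611, 0.176, 0.354], [0.63, 0.226, 0.36]]
```

apply_moves(deltas=[[-0.054,0.473,-0.151,-0.215,0.491,-0.043,90],[-0.054,0.473,-0.151,-0.215,0.491,-0.043,90],[-0.054,0.473,-0.151,-0.215,0.491,-0.043,90],[-0.054,0.473,-0.151,-0.215,0.491,-0.043,90],[-0.054,0.473,-0.151,-0.215,0.491,-0.043,90],[-0.054,0.473,-0.151,-0.215,0.491,-0.043,90],[-0.054,0.473,-0.151,-0.215,0.491,-0.043,90],[-0.054,0.473,-0.151,-0.215,0.491,-0.043,90],[-0.054,0.473,-0.151,-0.215,0.491,-0.043,90],[-0.054,0.473,-0.151,-0.215,0.491,-0.043,90],[-0.054,0.473,-0.151,-0.215,0.491,-0.043,90],[-0.054,0.473,-0.151,-0.215,0.491,-0.043,90]])

```text
time_s: 46.3
eef_pos: [0.6117, 0.177, 0.3544]
orientation: [-0.02, 0.999, -0.004, 0.049]
force: [-0.2, -0.1, 0.3]
gripper_width: 0.0768
```

apply_moves(deltas=[[-0.054,0.473,-0.151,-0.215,0.491,-0.043,90],[-0.054,0.473,-0.151,-0.215,0.491,-0.043,90],[0,0,0,0,0,0,90],[0,0,0,0,0,0,90],[0,0,0,0,0,0,90]])

```text
time_s: 46.92
eef_pos: [0.6294, 0.2254, 0.3612]
orientation: [-0.035, 0.999, -0.0, 0.001]
force: [0.7, 0.1, 0.7]
gripper_width: 0.0768
```

```bash
python3 - <<'E'
from h import *
here(FULL); o=arm.get_obs(); w=grab('wrist','w19'); c=cam('wrist',o); p,y=FULL; T=trayR(y)
q=np.array([(-57,31),(-57,-27),(63,-27),(63,31)]); uv=np.float32([proj(c,p+T@np.array([a/1e3,b/1e3,.0115])) for a,b in q]); print(uv.round().tolist())
H=cv2.getPerspectiveTransform(uv,np.float32([((b+27)*4,(a+57)*4) for a,b in q])); r=cv2.warpPerspective(w,H,(232,480)); cv2.imwrite('pics/r19.png',r)
g=cv2.cvtColor(r,cv2.COLOR_BGR2GRAY)
C=cv2.HoughCircles(cv2.medianBlur(g,5),cv2.HOUGH_GRADIENT,1,70,param1=80,param2=18,minRadius=32,maxRadius=48)
print('circles (mm y,x,r)',[] if C is None else [((a/4-27).round(1),(b/4-57).round(1),(k/4).round(1)) for a,b,k in C[0]])
hs=cv2.cvtColor(cv2.resize(r,(29,60),interpolation=cv2.INTER_AREA),cv2.COLOR_BGR2HSV)
for i in range(16,60): print(' '.join('%3d'%x for x in hs[i,:,2]),'|',' '.join('%3d'%x for x in hs[i,::2,1]),'|',' '.join('%2d'%x for x in hs[i,::3,0]))
E
```

```text
t 46.925 grasp in seat mm [-121.3   -6.7  194.9] toolz [ 0.768 -0.001 -0.641] tooly [ 0.001  1.    -0.   ] w 0.0768 f [0.7 0.1 0.7] q [ 0.22  0.49  0.64  1.73 -0.    0.15]
[[365.0, 99.0], [292.0, 99.0], [300.0, 182.0], [352.0, 182.0]]
circles (mm y,x,r) [(np.float32(-12.4), np.float32(11.6), np.float32(9.0))]
166 203 138 139 186 167 166 166 151 142 159 194 192 191 198 172 168 196 173 150 173 151 148 175 194 197 170 184 198 |  74 122 125 155 162 130 124 124 123 133 161 150 124 123 127 | 12 15 18 18 15 15 16 18 15 15
168 207 142 170 181 180 203 203 200 181 141 159 164 190 196 166 160 177 176 198 203 197 189 153 156 195 169 184 199 |  76 126 137 167 167 161 124 126 120 162 167 167 132 124 126 | 13 15 18 19 15 15 18 19 16 15
168 206 138 163 189 199 207 203 198 189 165 136 126 187 198 169 142 157 195 202 204 200 190 173 144 167 164 182 197 |  74 124 155 166 166 165 125 126 127 167 168 166 156 124 128 | 13 16 18 19 15 15 19 18 18 15
168 206 134 142 184 202 209 205 194 183 164 142 121 175 200 171 166 170 196 204 206 201 188 173 144 135 151 182 199 |  76 126 166 166 167 165 133 125 135 167 1
[... 7779 characters left out ...]
7  65  64 | 10 13 13  8 12 11 12  8 10  9
 67  84  86  85  84  87  85  85  84  85  87  85  87  88  86  86  87  85  86  87  87  89  89  87  81  60  60  59  60 |  19  15  15  15  12  18  18  18  23  15  12  14  13  21  13 | 132 125 132 135 130 133 138 124 128 128
 78  89  87  88  83  86  84  87  85  86  85  86  88  88  87  86  88  87  88  87  86  86  88  89  81  58  59  56  60 |  10  15  12  15  18  12  14  21  20  12  12  12  16  13   9 | 120 129 120 130 132 130 120 132 138  0
 82  86  86  89  84  87  85  86  87  87  85  86  86  88  86  87  87  88  89  87  89  86  86  88  80  58  58  59  58 |  16  12  12  15  18  12  15  12  12  11  11  18  13  18  18 | 150 143 138 140 138 138 143 150 150 160
```

Seen from above, all six pockets show the same saturated brass (S about 165, hue 19). Seen square on, the crown highlights of the start are gone from all six, so all six are in place with their backs out. One last check that the bystanders are undisturbed, then I hand in.

```bash
python3 - <<'E'
from h import *
s=grab('scene','s20'); t=grab('top','t20')
for n,a,b in (('scene',cv2.imread('pics/scene0.png'),s),('top',cv2.imread('pics/top0.png'),t)):
    m=(cv2.absdiff(a,b).max(2)>60).astype(np.uint8); m=cv2.morphologyEx(m,cv2.MORPH_OPEN,np.ones((3,3))); k,l,st,_=cv2.connectedComponentsWithStats(m); print(n,[st[i].tolist() for i in range(1,k) if st[i,4]>25])
# brush/jar edges before and now
a=cv2.imread('pics/scene0.png')
for nm,(x0,x1,y0,y1) in dict(brush=(238,340,245,285),jar=(265,300,288,328),hammer=(105,270,368,440)).items():
    r=cv2.matchTemplate(s,a[y0:y1,x0:x1],cv2.TM_CCOEFF_NORMED); _,v,_,loc=cv2.minMaxLoc(r); print(nm,(x0,y0),loc,round(v,3))
here(FULL); arm.finish_job()
E
```

```text
scene [[316, 0, 69, 72, 892], [436, 21, 10, 6, 38], [314, 35, 207, 266, 18536], [232, 51, 19, 8, 96], [259, 50, 21, 10, 108], [224, 62, 76, 19, 627], [228, 78, 83, 47, 1344], [10, 81, 25, 28, 233], [223, 100, 18, 47, 299], [74, 138, 265, 84, 5936]]
top [[118, 0, 69, 53, 1141], [195, 0, 15, 25, 193], [208, 0, 8, 18, 71], [133, 33, 209, 447, 52811], [202, 33, 9, 32, 188], [100, 35, 27, 73, 559], [111, 35, 29, 67, 637], [220, 44, 7, 29, 114], [212, 48, 7, 24, 127], [127, 55, 9, 13, 67], [212, 74, 13, 20, 178], [221, 93, 51, 34, 853], [131, 109, 5, 9, 35], [129, 119, 5, 6, 26], [250, 129, 13, 11, 94], [251, 145, 10, 20, 72], [102, 219, 80, 202, 3210], [279, 233, 11, 22, 135], [287, 267, 9, 10, 76], [293, 289, 19, 58, 280], [332, 368, 37, 14, 233], [335, 368, 162, 49, 4911], [448, 391, 108, 37, 2515], [560, 397, 7, 9, 51], [455, 403, 139, 77, 6819], [92, 417, 45, 63, 2395], [370, 420, 12, 5, 47], [350, 422, 9, 4, 30], [345, 428, 88, 52, 2199], [341, 455, 39, 25, 513], [621, 458, 19, 13, 159], [595, 473, 45, 7, 278]]
brush (238, 245) (238, 245) 0.998
jar (265, 288) (265, 288) 0.999
hammer (105, 368) (105, 368) 0.998
t 47.075 grasp in seat mm [-121.6   -6.6  195.1] toolz [ 0.768 -0.001 -0.641] tooly [ 0.001  1.    -0.   ] w 0.0769 f [-0.2 -0.1  0.6] q [ 0.22  0.49  0.65  1.73 -0.    0.15]
the job is handed in; nothing more can be done
```

The job is handed in at 47 s of the 72 s allowed. I laid the empty tray on the full one, turned the closed pair over and set it back in the same stand. I then put the emptied tray in the other stand.

**What went wrong:** the first return of the turned pair caught a cheek at about 70 N, because my sideways estimate was about 4 mm off. The pair swung about 9° in the grip but stayed closed. I backed off and counter-turned the tool. The second insertion stopped with the lower tray on the ledge and the upper one about 5 mm short. On release it slid down, and its edges matched the pair's first seated picture to within a pixel.

**Last checks:**
- **Spare stand:** the tray's edges are within a pixel of where the first tray stood at the start.
- **Bystanders:** the brush, jar and hammer have not moved. The glue can and shoe last were not matched individually.
- **Emptied tray:** its pockets looked empty in the wrist picture as I carried it over.
- **Studs:** all six pockets of the staying tray show brass from above, and the crown highlights are gone from the front view.

**Not fully certain:** I had used up my 12 viewed pictures, so the final stud check was by pixel values, not by eye. From the front the studs' upper faces read close to wood colour, and the circle detector found only one disc. That all six lie backs-up is a well-supported inference from those values.

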